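# Clip slide carriers on a shaker, run it, unload them to the tray

## Robot

A 6-joint arm with a two-finger parallel gripper is mounted at the origin on a cart in front of the work surface, level with it; the furniture and walls round the work are solid. World frame = base frame: x ahead of the robot, y to its left, z up, the work surface at z = 0. Lengths are in m, angles in rad, forces in N, time in s.
With the tool pointing down it reaches from about 0.275 to 0.85 m from the base axis. Payload 19 kg.
Tool frame: the origin (TCP) lies between the finger pads; the fingertips stand 14 mm ahead of it and the grasp point (between the pads) lies 5 mm behind it (robot.nose_length is the distance from the TCP to the fingertips, in m); z points along the fingers, y is the direction in which the jaws open and shut (so a half turn about z gives the same grasp; the last joint's range is limited). The gripper opens to 85 mm and grips with 20 to 120 N. Pads are 22 mm wide; open, the fingers measure 114 mm over their backs; the gripper's body (76 mm by 85 mm) begins 54 mm behind the grasp point. The pads swing forward as they close: fully open they stand 13 mm farther back than shut.
Start: joints at [1.111, 0.15, 1.437, -0, 1.554, -0.134], TCP at [0.184, 0.545, 0.245] pointing down, gripper open.
Joint ranges: [-2.8, 2.8], [-0.68, 2.1], [0.12, 2.68], [-1.39, 4.53], [0.16, 2.79], [-2.81, 2.81]. Speed limits (rad/s): [1.89, 1.89, 2.22, 3.01, 3.01, 3.01].

## Interface

Orientations are given as a 3x3 rotation matrix whose columns are the frame's x, y, z axes.
In Python, from station import robot gives the robot as it stands.
- The arm moves only by the shell command python3 -m handwheel 'ROWS' [FORCE]. ROWS is JSON, a list of rows, each a list of 7 numbers: the shift along the tool's x, y, z in mm, then the turn, a rotation vector about the tool's x, y, z in degrees, then the finger opening in mm, from 0 to 85.4. In form: [[x, y, z, wx, wy, wz, claw], ...]. A call has 1 to 5 rows; each row is the pose to reach, as a shift and turn from the pose measured when the call began, along the tool's axes at that moment; what a row does not reach only later rows make up. A row lasts 1/12 s, in which the tool goes at most 41.7 mm and 7.16 degrees, less where a joint would pass 70% of its speed; a pose out of reach is approached as far as the arm can. A call with a gripper value outside its range is refused whole. The fingers move at their own pace and stop on an object; FORCE is the grip in N (left out, the last holds). Time passes only in rows, so rows that repeat a pose let the fingers close. It gives the time, the measured TCP pose, the force and the opening at its end, in the units of the state.
- robot.get_state(): the state, without advancing time (a new reading comes with each control period).
- robot.grab_frame(name): name is "side" or "top" or "wrist"; returns a dict with "frame" (400x640x3 uint8, red, green, blue), "fx", "fy", "cx", "cy" (pixels), "D" ([k1, k2, p1, p2, k3] as OpenCV has them; the pictures are not rectified), "R" (3x3) and "t" (3): a world point X has camera coordinates R X + t; the wrist camera has in their place "T_tool_cam" (4x4, takes a point from camera to tool coordinates, whose origin is the TCP and whose axes are the flange's). Camera axes: x right, y down, z forward; pixel columns grow to the right and rows downward; lengths in m; the calibration is good to about 2 mm. A picture is of the moment at which its call begins: read the wrist's pose just before it. There is no depth.
- robot.hand_in(): hands the job in, once; it reports no verdict.
Trained networks look in the newest picture that a camera, given by its name, has taken for a name from the list of things; names that differ only in an ending like _2 or _b are one class to them, and where a whole thing is asked for, a point or a joint stands for the part that bears it (a point fixed in the world has none). Each returns a list of dicts, best first, with "conf" (0 to 1); they miss things now and then, are a little off and sometimes report something else, mostly with a low value. They report only what shows in the picture. A call takes as long as a camera call. They do not tell look-alikes from the thing itself.
- robot.search_frame(camera, label): "pixel" ([column, row] in pixels, amid what is visible of it).
- robot.outline_of(camera, label): "pixels" (400x640 bool, what is visible of it) and "pixel" ([column, row] in pixels, amid what is visible of it).
- robot.landmark_of(camera, label): "pixel" ([column, row] in pixels: a listed point, or the origin of a listed thing).
The state is a dict: "time_s": time; "qpos": joint angles; "joint_velocities": joint speeds; "joint_efforts": joint torques, N m; "tcp_pos": TCP position; "eef_rot": TCP orientation; "force": force on the tool from outside, world axes, zero at the start; "moment": the same for the moment, N m; "width": opening from 0.0 (shut) to 1.0 (fully open).
Only numpy, scipy, OpenCV 4.12 (cv2) and the standard library are available. Lean on these libraries where they do the work, as an engineer would, in place of code of your own. Each camera call takes 0.05 s, during which the arm holds its last target.

## Task

Lay every slide carrier that is on the mat flat in a bay of its own on the shaker and swing that bay's spring clip round onto the carrier's end so that it holds it down. When all of them are clipped and let go, press the start button fully down and let it come back up, then swing the clips clear again and lay the carriers flat, side by side, in the steel tray. Leave the other things on the bench where they are.

Things in the scene. Friction and masses are not known exactly. Their poses are not given: they have to be found in the camera images.
- carrier_a: slide carrier, loose, 0.12 kg, may be absent, all alike: flat metal plate 110 (own x) x 50 (own y) x 10 mm thick with two glass windows, in its middle an upright black grip bar 44 (along x) x 14 (along y) mm up to 39 mm above its underside. Origin: centre of the underside; z up when it lies flat. It starts on a thin (3 mm) grey mat on the bench
- carrier_b: slide carrier, loose, 0.12 kg, may be absent, all alike: flat metal plate 110 (own x) x 50 (own y) x 10 mm thick with two glass windows, in its middle an upright black grip bar 44 (along x) x 14 (along y) mm up to 39 mm above its underside. Origin: centre of the underside; z up when it lies flat. It starts on a thin (3 mm) grey mat on the bench
- carrier_c: slide carrier, loose, 0.12 kg, may be absent, all alike: flat metal plate 110 (own x) x 50 (own y) x 10 mm thick with two glass windows, in its middle an upright black grip bar 44 (along x) x 14 (along y) mm up to 39 mm above its underside. Origin: centre of the underside; z up when it lies flat. It starts on a thin (3 mm) grey mat on the bench
- shaker: platform shaker, fixed, 250 (x) x 266 (y) mm, flat deck 40 mm above the bench. Origin: centre of its footprint on the bench; x points from its clip side to its button side, z up. Three bays lie side by side along its y; a low control pod (top 62 mm above the bench) with the start button is behind them
- bay_1 (a point): centre of a bay's floor, on the deck: where a carrier's origin belongs, its long axis along the shaker's x (either way round). Low stop bars (6 mm high) round the bay leave the carrier 3 mm of play on each side on the floor; their inner faces slope outward by 3 mm, to lead it in
- pivot_1 (a point): centre of clip 1's pivot screw (vertical axis), beside the clip end of bay 1, 18 mm above the deck; the screw head's top is 21 mm above the deck
- clip_1_end: free end of clip 1 (bay 1), 45 mm from its pivot: round steel foot 21 mm across with a coned lower edge, on it an upright round knob 14 mm across from 7.5 to 36.5 mm above the origin. Origin: centre of the foot underside; rests 8.5 mm above the deck, 1.5 mm below a seated carrier's top. Lifts up to 6 mm against a spring (1.5 to 3 N), and rides up by itself when swung onto a carrier
- clip_1 (a joint): swing of this clip about its pivot, rad, -0.15 to 1.7: 0 = its foot is on the bay's centre line, 47 mm from the bay's centre towards the shaker's -x (8 mm in from the carrier's end edge), growing as it swings away clockwise seen from above; beyond 0.7 it is clear of the carrier. Light friction (0.03 Nm) keeps it where it is left
- bay_2 (a point): centre of a bay's floor, on the deck: where a carrier's origin belongs, its long axis along the shaker's x (either way round). Low stop bars (6 mm high) round the bay leave the carrier 3 mm of play on each side on the floor; their inner faces slope outward by 3 mm, to lead it in
- pivot_2 (a point): centre of clip 2's pivot screw (vertical axis), beside the clip end of bay 2, 18 mm above the deck; the screw head's top is 21 mm above the deck
- clip_2_end: free end of clip 2 (bay 2), 45 mm from its pivot: round steel foot 21 mm across with a coned lower edge, on it an upright round knob 14 mm across from 7.5 to 36.5 mm above the origin. Origin: centre of the foot underside; rests 8.5 mm above the deck, 1.5 mm below a seated carrier's top. Lifts up to 6 mm against a spring (1.5 to 3 N), and rides up by itself when swung onto a carrier
- clip_2 (a joint): swing of this clip about its pivot, rad, -0.15 to 1.7: 0 = its foot is on the bay's centre line, 47 mm from the bay's centre towards the shaker's -x (8 mm in from the carrier's end edge), growing as it swings away clockwise seen from above; beyond 0.7 it is clear of the carrier. Light friction (0.03 Nm) keeps it where it is left
- bay_3 (a point): centre of a bay's floor, on the deck: where a carrier's origin belongs, its long axis along the shaker's x (either way round). Low stop bars (6 mm high) round the bay leave the carrier 3 mm of play on each side on the floor; their inner faces slope outward by 3 mm, to lead it in
- pivot_3 (a point): centre of clip 3's pivot screw (vertical axis), beside the clip end of bay 3, 18 mm above the deck; the screw head's top is 21 mm above the deck
- clip_3_end: free end of clip 3 (bay 3), 45 mm from its pivot: round steel foot 21 mm across with a coned lower edge, on it an upright round knob 14 mm across from 7.5 to 36.5 mm above the origin. Origin: centre of the foot underside; rests 8.5 mm above the deck, 1.5 mm below a seated carrier's top. Lifts up to 6 mm against a spring (1.5 to 3 N), and rides up by itself when swung onto a carrier
- clip_3 (a joint): swing of this clip about its pivot, rad, -0.15 to 1.7: 0 = its foot is on the bay's centre line, 47 mm from the bay's centre towards the shaker's -x (8 mm in from the carrier's end edge), growing as it swings away clockwise seen from above; beyond 0.7 it is clear of the carrier. Light friction (0.03 Nm) keeps it where it is left
- start (a joint): travel of the shaker's start button, m: 0 released, 0.006 fully down; springs back; about 5 N to press fully down
- start_top (a point): centre of the top of the round start button (28 mm across), pressed straight down
- tray: shallow open steel tray, fixed, 230 (x) x 150 (y) x 25 mm high, walls and floor 3 mm. Origin: centre of the underside. Up to three carriers fit side by side, each with its long axis along the tray's y
- vial_1: bystander, loose: screw-cap vial, 22 mm across, 50 mm high. Origin: about the centre of its underside
- petri_01: bystander, loose: petri dish with lid, 60 mm across, 15 mm high. Origin: about the centre of its underside
- tape_roll: bystander, loose: roll of tape, 72 mm across, 19 mm high. Origin: about the centre of its underside
- marker_2: bystander, loose: marker pen, 135 mm long. Origin: about the centre of its underside
Mind the look-alikes: they are no part of the job. Leave any blue look-alike of the carrier_c alone.

How it is judged:
On the way, in this order (a step that is already met when the one before it is completed fails the run):
1. every carrier lies seated in a bay and is held down by that bay's clip, with the fingers off carriers and clips (((horizontal distance between carrier_a and bay_1 below 0.009 m and z of carrier_a in the frame of bay_1 below 0.003 m and angle between carrier_a's own z axis and vertical below 0.03 rad and contact force between clip_1_end and carrier_a above 0.4 N and horizontal distance between clip_1_end and carrier_a below 0.056 m) or (horizontal distance between carrier_a and bay_2 below 0.009 m and z of carrier_a in the frame of bay_2 below 0.003 m and angle between carrier_a's own z axis and vertical below 0.03 rad and contact force between clip_2_end and carrier_a above 0.4 N and horizontal distance between clip_2_end and carrier_a below 0.056 m) or (horizontal distance between carrier_a and bay_3 below 0.009 m and z of carrier_a in the frame of bay_3 below 0.003 m and angle between carrier_a's own z axis and vertical below 0.03 rad and contact force between clip_3_end and carrier_a above 0.4 N and horizontal distance between clip_3_end and carrier_a below 0.056 m)) and ((horizontal distance between carrier_b and bay_1 below 0.009 m and z of carrier_b in the frame of bay_1 below 0.003 m and angle between carrier_b's own z axis and vertical below 0.03 rad and contact force between clip_1_end and carrier_b above 0.4 N and horizontal distance between clip_1_end and carrier_b below 0.056 m) or (horizontal distance between carrier_b and bay_2 below 0.009 m and z of carrier_b in the frame of bay_2 below 0.003 m and angle between carrier_b's own z axis and vertical below 0.03 rad and contact force between clip_2_end and carrier_b above 0.4 N and horizontal distance between clip_2_end and carrier_b below 0.056 m) or (horizontal distance between carrier_b and bay_3 below 0.009 m and z of carrier_b in the frame of bay_3 below 0.003 m and angle between carrier_b's own z axis and vertical below 0.03 rad and contact force between clip_3_end and carrier_b above 0.4 N and horizontal distance between clip_3_end and carrier_b below 0.056 m)) and ((horizontal distance between carrier_c and bay_1 below 0.009 m and z of carrier_c in the frame of bay_1 below 0.003 m and angle between carrier_c's own z axis and vertical below 0.03 rad and contact force between clip_1_end and carrier_c above 0.4 N and horizontal distance between clip_1_end and carrier_c below 0.056 m) or (horizontal distance between carrier_c and bay_2 below 0.009 m and z of carrier_c in the frame of bay_2 below 0.003 m and angle between carrier_c's own z axis and vertical below 0.03 rad and contact force between clip_2_end and carrier_c above 0.4 N and horizontal distance between clip_2_end and carrier_c below 0.056 m) or (horizontal distance between carrier_c and bay_3 below 0.009 m and z of carrier_c in the frame of bay_3 below 0.003 m and angle between carrier_c's own z axis and vertical below 0.03 rad and contact force between clip_3_end and carrier_c above 0.4 N and horizontal distance between clip_3_end and carrier_c below 0.056 m)) and contact force between the fingers and clip_1_end below 0.1 N and contact force between the fingers and clip_2_end below 0.1 N and contact force between the fingers and clip_3_end below 0.1 N and contact force between the fingers and carrier_a below 0.1 N and contact force between the fingers and carrier_b below 0.1 N and contact force between the fingers and carrier_c below 0.1 N), for 0.3 s.
2. the start button is pressed fully down while every carrier is clipped (((horizontal distance between carrier_a and bay_1 below 0.009 m and z of carrier_a in the frame of bay_1 below 0.003 m and angle between carrier_a's own z axis and vertical below 0.03 rad and contact force between clip_1_end and carrier_a above 0.4 N and horizontal distance between clip_1_end and carrier_a below 0.056 m) or (horizontal distance between carrier_a and bay_2 below 0.009 m and z of carrier_a in the frame of bay_2 below 0.003 m and angle between carrier_a's own z axis and vertical below 0.03 rad and contact force between clip_2_end and carrier_a above 0.4 N and horizontal distance between clip_2_end and carrier_a below 0.056 m) or (horizontal distance between carrier_a and bay_3 below 0.009 m and z of carrier_a in the frame of bay_3 below 0.003 m and angle between carrier_a's own z axis and vertical below 0.03 rad and contact force between clip_3_end and carrier_a above 0.4 N and horizontal distance between clip_3_end and carrier_a below 0.056 m)) and ((horizontal distance between carrier_b and bay_1 below 0.009 m and z of carrier_b in the frame of bay_1 below 0.003 m and angle between carrier_b's own z axis and vertical below 0.03 rad and contact force between clip_1_end and carrier_b above 0.4 N and horizontal distance between clip_1_end and carrier_b below 0.056 m) or (horizontal distance between carrier_b and bay_2 below 0.009 m and z of carrier_b in the frame of bay_2 below 0.003 m and angle between carrier_b's own z axis and vertical below 0.03 rad and contact force between clip_2_end and carrier_b above 0.4 N and horizontal distance between clip_2_end and carrier_b below 0.056 m) or (horizontal distance between carrier_b and bay_3 below 0.009 m and z of carrier_b in the frame of bay_3 below 0.003 m and angle between carrier_b's own z axis and vertical below 0.03 rad and contact force between clip_3_end and carrier_b above 0.4 N and horizontal distance between clip_3_end and carrier_b below 0.056 m)) and ((horizontal distance between carrier_c and bay_1 below 0.009 m and z of carrier_c in the frame of bay_1 below 0.003 m and angle between carrier_c's own z axis and vertical below 0.03 rad and contact force between clip_1_end and carrier_c above 0.4 N and horizontal distance between clip_1_end and carrier_c below 0.056 m) or (horizontal distance between carrier_c and bay_2 below 0.009 m and z of carrier_c in the frame of bay_2 below 0.003 m and angle between carrier_c's own z axis and vertical below 0.03 rad and contact force between clip_2_end and carrier_c above 0.4 N and horizontal distance between clip_2_end and carrier_c below 0.056 m) or (horizontal distance between carrier_c and bay_3 below 0.009 m and z of carrier_c in the frame of bay_3 below 0.003 m and angle between carrier_c's own z axis and vertical below 0.03 rad and contact force between clip_3_end and carrier_c above 0.4 N and horizontal distance between clip_3_end and carrier_c below 0.056 m)) and value of joint start above 0.005 m), for 0.1 s.
3. the start button is back up while every carrier is still clipped (((horizontal distance between carrier_a and bay_1 below 0.009 m and z of carrier_a in the frame of bay_1 below 0.003 m and angle between carrier_a's own z axis and vertical below 0.03 rad and contact force between clip_1_end and carrier_a above 0.4 N and horizontal distance between clip_1_end and carrier_a below 0.056 m) or (horizontal distance between carrier_a and bay_2 below 0.009 m and z of carrier_a in the frame of bay_2 below 0.003 m and angle between carrier_a's own z axis and vertical below 0.03 rad and contact force between clip_2_end and carrier_a above 0.4 N and horizontal distance between clip_2_end and carrier_a below 0.056 m) or (horizontal distance between carrier_a and bay_3 below 0.009 m and z of carrier_a in the frame of bay_3 below 0.003 m and angle between carrier_a's own z axis and vertical below 0.03 rad and contact force between clip_3_end and carrier_a above 0.4 N and horizontal distance between clip_3_end and carrier_a below 0.056 m)) and ((horizontal distance between carrier_b and bay_1 below 0.009 m and z of carrier_b in the frame of bay_1 below 0.003 m and angle between carrier_b's own z axis and vertical below 0.03 rad and contact force between clip_1_end and carrier_b above 0.4 N and horizontal distance between clip_1_end and carrier_b below 0.056 m) or (horizontal distance between carrier_b and bay_2 below 0.009 m and z of carrier_b in the frame of bay_2 below 0.003 m and angle between carrier_b's own z axis and vertical below 0.03 rad and contact force between clip_2_end and carrier_b above 0.4 N and horizontal distance between clip_2_end and carrier_b below 0.056 m) or (horizontal distance between carrier_b and bay_3 below 0.009 m and z of carrier_b in the frame of bay_3 below 0.003 m and angle between carrier_b's own z axis and vertical below 0.03 rad and contact force between clip_3_end and carrier_b above 0.4 N and horizontal distance between clip_3_end and carrier_b below 0.056 m)) and ((horizontal distance between carrier_c and bay_1 below 0.009 m and z of carrier_c in the frame of bay_1 below 0.003 m and angle between carrier_c's own z axis and vertical below 0.03 rad and contact force between clip_1_end and carrier_c above 0.4 N and horizontal distance between clip_1_end and carrier_c below 0.056 m) or (horizontal distance between carrier_c and bay_2 below 0.009 m and z of carrier_c in the frame of bay_2 below 0.003 m and angle between carrier_c's own z axis and vertical below 0.03 rad and contact force between clip_2_end and carrier_c above 0.4 N and horizontal distance between clip_2_end and carrier_c below 0.056 m) or (horizontal distance between carrier_c and bay_3 below 0.009 m and z of carrier_c in the frame of bay_3 below 0.003 m and angle between carrier_c's own z axis and vertical below 0.03 rad and contact force between clip_3_end and carrier_c above 0.4 N and horizontal distance between clip_3_end and carrier_c below 0.056 m)) and value of joint start below 0.0015 m), for 0.1 s.
At the end, for the whole second after the job is handed in: every carrier lies flat (within 0.06 rad) and at rest on the floor of the tray (its underside less than 10 mm above the tray's underside), every clip is swung more than 0.7 rad clear, and the start button is up (x of carrier_a in the frame of tray between -0.09 and 0.09 m and y of carrier_a in the frame of tray between -0.05 and 0.05 m and z of each of carrier_a, carrier_b, carrier_c in the frame of tray below 0.01 m and angle between each of carrier_a, carrier_b, carrier_c's own z axis and vertical below 0.06 rad and linear speed of each of carrier_a, carrier_b, carrier_c below 0.02 m/s and x of carrier_b in the frame of tray between -0.09 and 0.09 m and y of carrier_b in the frame of tray between -0.05 and 0.05 m and x of carrier_c in the frame of tray between -0.09 and 0.09 m and y of carrier_c in the frame of tray between -0.05 and 0.05 m and value of joint each of clip_1, clip_2, clip_3 above 0.7 rad and value of joint start below 0.0015 m); the robot touches nothing.
It fails at once if a bystander is moved by more than 40 mm (distance of any of vial_1, petri_01, tape_roll, marker_2 from where it was at the start of the episode above 0.04 m).
Of carrier_a, carrier_b, carrier_c only 2 to 3 are there at a start; the rules pass over those that are not, and their reading is None.
At some moment in a run one of carrier_a, carrier_b, carrier_c may be knocked a few centimetres aside while the robot is not near it.
Once in a run the grip may slacken for a moment while it holds something.
It also fails if it takes over 210 s, if anything falls off the work surface, if the arm or the gripper's body presses on something with over 40 N, if the wrist force passes 120 N, or if a joint passes its speed limit or range.

## Working session

There is one attempt and no reset: what is moved stays moved. The work goes in short steps, Python scripts to look and compute and a shell command to move; the robot and the scene stay as the last step left them, time stands still between calls to the robot, and variables do not carry over. Pictures are saved under pics/ and viewed, and the job is handed in when it is done.

```bash
ls; mkdir -p pics
cat > h.py <<'E'
import numpy as np, cv2
from station import robot
def save(cam,name):
    f=robot.grab_frame(cam); cv2.imwrite('pics/'+name,cv2.cvtColor(f['frame'],cv2.COLOR_RGB2BGR)); return f
def cam_pose(f,st=None):
    if 'R' in f: return np.array(f['R']),np.array(f['t'])
    st=st or robot.get_state()
    T=np.array(f['T_tool_cam']); Rt=np.array(st['eef_rot']);p=np.array(st['tcp_pos'])
    Rwc=Rt@T[:3,:3]; c=Rt@T[:3,3]+p
    return Rwc.T,-Rwc.T@c
def K(f): return np.array([[f['fx'],0,f['cx']],[0,f['fy'],f['cy']],[0,0,1.]])
def unproj(f,px,z,st=None):
    R,t=cam_pose(f,st)
    u=cv2.undistortPoints(np.array(px,float).reshape(-1,1,2),K(f),np.array(f['D'],float)).reshape(-1,2)
    d=np.c_[u,np.ones(len(u))]@R; c=-R.T@t
    s=(z-c[2])/d[:,2]
    return c+d*s[:,None]
def proj(f,X,st=None):
    R,t=cam_pose(f,st)
    return cv2.projectPoints(np.array(X,float).reshape(-1,1,3),cv2.Rodrigues(R)[0],t,K(f),np.array(f['D'],float))[0].reshape(-1,2)
E
python3 - <<'E'
from h import *
for c in ['top','side','wrist']:
    f=save(c,c+'0.png')
    R,t=cam_pose(f); print(c,-R.T@t, R[2], f['fx'])
s=robot.get_state(); print(s['time_s'],s['tcp_pos'],np.round(s['eef_rot'],3),s['width'],s['force'])
E
```

```text
pics
top [ 0.28884596 -0.19030525  1.50154305] [ 0.16807669 -0.00363119 -0.98576723] 395.9269086022352
side [-0.05361985 -1.30118081  1.13437585] [ 0.37477075  0.66225525 -0.64881805] 390.2742871163135
wrist [0.10755676 0.5700475  0.37269156] [ 0.29700633 -0.10212674 -0.94939843] 321.29692832199026
0.15 [0.18399363 0.5446032  0.24484716] [[-0.947  0.32  -0.   ]
 [ 0.32   0.947 -0.001]
 [ 0.    -0.001 -1.   ]] 1.0000190754971305 [-0.27461577 -0.23815099 -0.42423245]
```

View pics/top0.png

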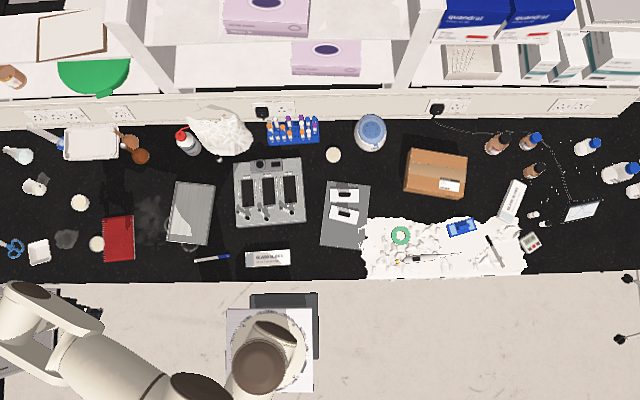

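View pics/side0.png

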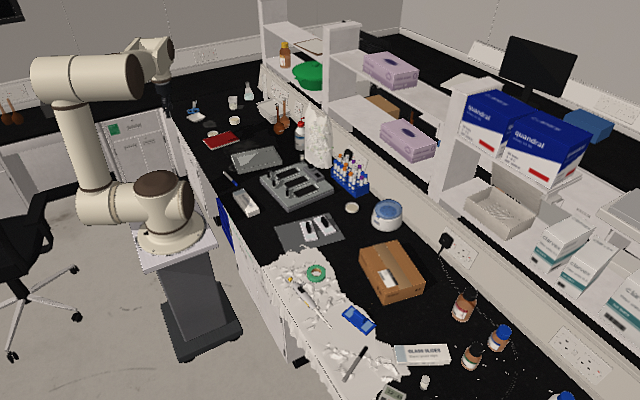

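View pics/wrist0.png

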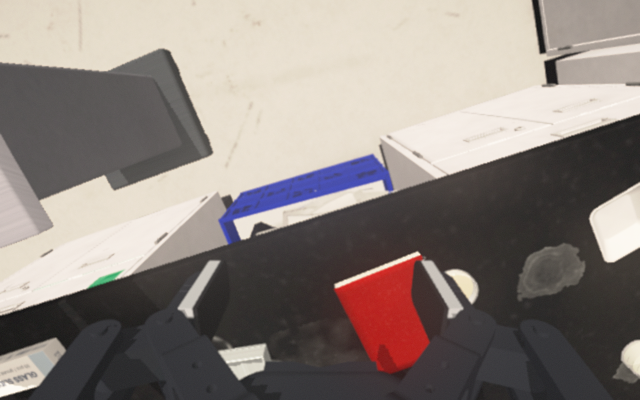

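Run:
```python
from h import *
im=cv2.imread('pics/top0.png')
c=cv2.resize(im[140:270,160:390],None,fx=3.4,fy=3.4,interpolation=cv2.INTER_CUBIC); cv2.imwrite('pics/top0z.png',c)
f=robot.grab_frame('top')
for l,z in [('carrier_a',0),('shaker',0),('tray',0),('bay_1',.04),('pivot_1',.058),('clip_1_end',.0485),('start_top',.066),('vial_1',0),('petri_01',0),('tape_roll',0),('marker_2',0)]:
    for d in robot.landmark_of('top',l):
        if d['conf']>.25: print(l,np.round(d['conf'],2),np.round(d['pixel'],1),np.round(unproj(f,d['pixel'],z)[0],3))
```

```text
carrier_a 0.91 [342.  213.6] [ 0.497 -0.285  0.   ]
carrier_a 0.89 [458.1 228.9] [ 0.429 -0.729  0.   ]
carrier_a 0.81 [344.  193.4] [ 0.576 -0.295  0.   ]
shaker 0.74 [213.2 260. ] [0.33  0.206 0.   ]
shaker 0.6 [264.1 193.2] [0.583 0.014 0.   ]
tray 0.75 [191.9 212.9] [0.512 0.293 0.   ]
bay_1 0.89 [290.9 187.1] [ 0.597 -0.093  0.04 ]
bay_1 0.6 [267.5 195.1] [ 0.568 -0.004  0.04 ]
bay_1 0.58 [245.4 192.9] [0.578 0.079 0.04 ]
pivot_1 0.8 [239.1 211.4] [0.505 0.098 0.058]
pivot_1 0.75 [247.8 192.8] [0.575 0.067 0.058]
pivot_1 0.6 [283.2 207.3] [ 0.517 -0.065  0.058]
pivot_1 0.27 [289.9 187.5] [ 0.591 -0.09   0.058]
clip_1_end 0.5 [294.1 210.4] [ 0.506 -0.104  0.048]
start_top 0.52 [333.  153.7] [ 0.716 -0.254  0.066]
start_top 0.46 [255.2 165.7] [0.676 0.039 0.066]
vial_1 0.58 [237.9 213. ] [0.508 0.114 0.   ]
vial_1 0.48 [220.3 161.9] [0.712 0.187 0.   ]
petri_01 0.47 [334.3 156. ] [ 0.726 -0.262  0.   ]
tape_roll 0.64 [396.4 236.5] [ 0.405 -0.489  0.   ]
marker_2 0.63 [212.9 257.3] [0.341 0.208 0.   ]
```

View pics/top0z.png

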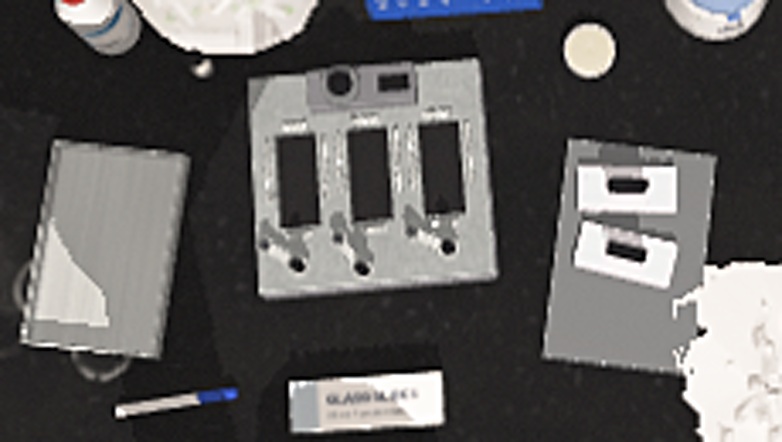

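```bash
cat >> h.py <<'E'
from scipy.spatial.transform import Rotation as Ro
def Rt_yaw(deg):
    "jaw axis (tool y) at angle deg from world +y (ccw), tool down"
    a=np.radians(deg); c,s=np.cos(a),np.sin(a)
    Rz=np.array([[c,-s,0],[s,c,0],[0,0,1]])
    return Rz@np.diag([-1.,1,-1])
def yaw_of(R):
    y=np.array(R)[:,1]; return np.degrees(np.arctan2(-y[0],y[1]))
def plan(p,yaw):
    s=robot.get_state(); R=np.array(s['eef_rot']); p0=np.array(s['tcp_pos'])
    d=R.T@(np.array(p)-p0)*1000; w=np.degrees(Ro.from_matrix(R.T@Rt_yaw(yaw)).as_rotvec())
    print('t',s['time_s'],'at',np.round(p0,4),'yaw',round(yaw_of(R),2),'q',np.round(s['qpos'],2),'w',round(s['width'],3),'F',np.round(s['force'],1))
    print('shift',np.round(d,1),'dist',round(np.linalg.norm(d),1),'rot',np.round(w,2))
E
python3 -c "
from h import *
plan([.45,.15,.3],0)"
```

```text
t 0.75 at [0.184  0.5447 0.2453] yaw -18.66 q [ 1.11  0.15  1.44 -0.    1.55 -0.13] w 1.002 F [-0.1 -0.  -0.5]
shift [-378.3 -288.9  -54.7] dist 479.1 rot [-1.000e-02 -0.000e+00 -1.866e+01]
```

```bash
python3 -m handwheel '[[-40,-30,-5,0,0,-3,85],[-76,-58,-11,0,0,-6,85],[-114,-87,-16,0,0,-9,85],[-151,-115,-22,0,0,-12,85],[-190,-145,-27,0,0,-15,85]]'; python3 -c "
from h import *
plan([.45,.1,.3],0)"
```

```text
time_s: 1.17
tcp_pos: [0.3003, 0.3715, 0.2692]
eef_rot: [[-0.998, 0.061, 0.0], [0.061, 0.998, 0.0], [-0.0, 0.0, -1.0]]
force: [0.5, 0.4, 0.1]
width: 0.997
t 1.1667 at [0.3003 0.3715 0.2692] yaw -3.48 q [ 0.73 -0.06  1.61 -0.    1.59 -0.78] w 0.997 F [0.5 0.4 0.1]
shift [-166.  -261.9  -30.8] dist 311.6 rot [ 0.01  0.02 -3.48]
```

```bash
python3 -m handwheel '[[-107,-168,-20,0,0,-3.5,85],[-107,-168,-20,0,0,-3.5,85],[-107,-168,-20,0,0,-3.5,85],[-107,-168,-20,0,0,-3.5,85],[-107,-168,-20,0,0,-3.5,85]]'; python3 -m handwheel '[[-59,-180,-11,0,0,0,85],[-59,-180,-11,0,0,0,85],[-59,-180,-11,0,0,0,85],[-59,-180,-11,0,0,0,85],[-59,-180,-11,0,0,0,85]]'; python3 -c "
from h import *
plan([.45,0.0,.3],0)
save('wrist','w1.png')"
```

```text
time_s: 1.58
tcp_pos: [0.3975, 0.1949, 0.2897]
eef_rot: [[-1.0, 0.0, 0.001], [0.0, 1.0, 0.0], [-0.001, 0.0, -1.0]]
force: [1.3, 0.6, -0.0]
width: 0.994
time_s: 2.0
tcp_pos: [0.457, 0.0116, 0.3011]
eef_rot: [[-1.0, 0.002, 0.002], [0.002, 1.0, -0.0], [-0.002, -0.0, -1.0]]
force: [-0.6, 0.4, 0.3]
width: 0.995
t 2.0 at [0.457  0.0116 0.3011] yaw -0.11 q [-0.14 -0.11  1.59 -0.    1.66 -1.71] w 0.995 F [-0.6  0.4  0.3]
shift [  7.  -11.6   1. ] dist 13.5 rot [-0.03  0.1  -0.11]
```

View pics/w1.png

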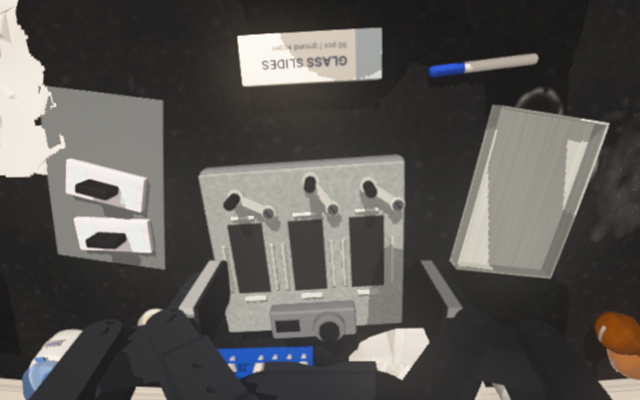

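```bash
cat > det.py <<'E'
from h import *
import sys
def det(cam,labels,thr=.3):
    st=robot.get_state(); f=robot.grab_frame(cam)
    for l,z in labels:
        for d in robot.landmark_of(cam,l):
            if d['conf']>thr: print(l,np.round(d['conf'],2),np.round(d['pixel'],1),np.round(unproj(f,d['pixel'],z,st)[0],4))
    return f,st
if __name__=='__main__':
    f,st=det('wrist',[('carrier_a',.003),('shaker',0),('tray',0),('bay_1',.04),('pivot_1',.058),('clip_1_end',.0485),('start_top',.068),('vial_1',0),('petri_01',0),('tape_roll',0),('marker_2',0)])
E
python3 det.py
python3 - <<'E'
from h import *
im=cv2.imread('pics/w1.png')
cv2.imwrite('pics/w1z.png',cv2.resize(im[145:350,190:420],None,fx=3.4,fy=2.9,interpolation=cv2.INTER_CUBIC))
E
```

```text
carrier_a 0.81 [108.8 183.3] [ 0.4933 -0.2899  0.003 ]
carrier_a 0.77 [117.  235.2] [ 0.5733 -0.2945  0.003 ]
shaker 0.79 [310.8 242.5] [ 0.5855 -0.0062  0.    ]
tray 0.86 [520.2 191.8] [0.5078 0.2922 0.    ]
bay_1 0.94 [368. 247.] [0.5729 0.0719 0.04  ]
bay_1 0.86 [254.3 258.1] [ 0.5896 -0.0821  0.04  ]
bay_1 0.78 [315.1 255.6] [0.5857 0.0008 0.04  ]
bay_1 0.64 [309.2 177.3] [ 0.4765 -0.0057  0.04  ]
bay_1 0.43 [330.4 335.4] [0.7202 0.0227 0.04  ]
pivot_1 0.8 [273.6 208.2] [ 0.5108 -0.0492  0.058 ]
pivot_1 0.69 [312.8 254.8] [ 0.5749 -0.0017  0.058 ]
pivot_1 0.64 [400.6 205.4] [0.5075 0.1065 0.058 ]
pivot_1 0.55 [336.9 207. ] [0.5094 0.0284 0.058 ]
clip_1_end 0.65 [238.2 195.4] [ 0.4973 -0.0942  0.0485]
start_top 0.84 [332.4 333.6] [0.6924 0.0245 0.068 ]
petri_01 0.45 [161.9 321.4] [ 0.7304 -0.2541  0.    ]
marker_2 0.94 [480.5  67.2] [0.3436 0.2103 0.    ]
```

View pics/w1z.png

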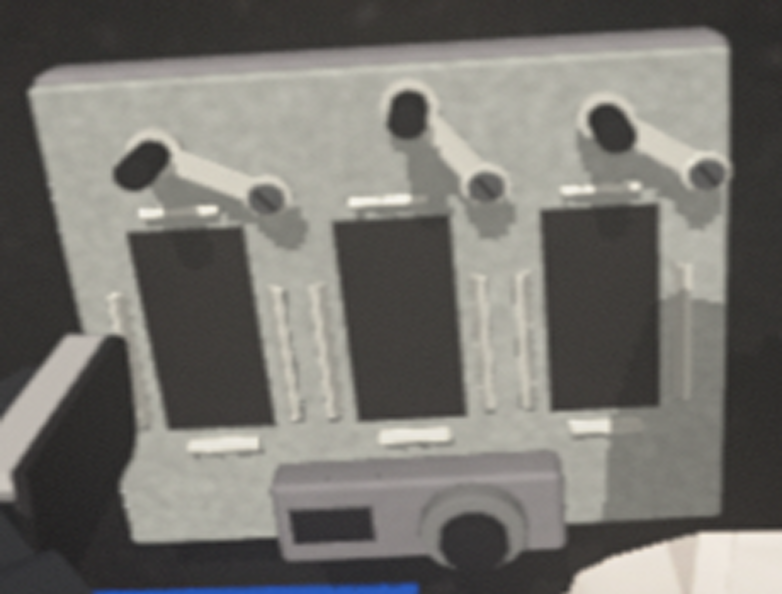

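Run:
```python
from h import *
st=robot.get_state(); f=robot.grab_frame('wrist'); im=f['frame']
P=unproj(f,[[199.7,176.7],[404.1,161.2],[401.2,321.9],[229.1,332.2]],.04,st); print(np.round(P,4), P.mean(0))
for i,j in [(0,1),(1,2),(2,3),(3,0)]:
    d=P[j]-P[i]; print(np.linalg.norm(d), np.degrees(np.arctan2(d[1],d[0])))
g=cv2.cvtColor(im,cv2.COLOR_RGB2GRAY)
# rect corners from zoom
Z=np.array([[[128,232],[243,228],[274,424],[168,430]],[[333,221],[449,216],[466,416],[357,420]],[[541,210],[657,205],[659,406],[551,411]]],float)
for q in Z:
    px=np.c_[190+q[:,0]/3.4,145+q[:,1]/2.9]
    px=cv2.cornerSubPix(g,px.astype(np.float32).reshape(-1,1,2),(4,4),(-1,-1),(3,30,.01)).reshape(-1,2)
    W=unproj(f,px,.04,st); e=W[3]-W[0]+W[2]-W[1]
    print(np.round(px,1).tolist(),np.round(W[:,:2],4).tolist(),W.mean(0),'ang',np.degrees(np.arctan2(e[1],e[0])))
```

```text
[[ 0.4742 -0.1365  0.04  ]
 [ 0.4542  0.1179  0.04  ]
 [ 0.6942  0.1347  0.04  ]
 [ 0.714  -0.1216  0.04  ]] [ 0.58415313 -0.00141152  0.04      ]
0.25516228280839565 94.49080369748022
0.24059386962780271 4.003240904244507
0.2570634936026704 -85.58019409898822
0.24029905936369017 -176.45066245331347
[[223.6999969482422, 225.10000610351562], [257.6000061035156, 222.8000030517578], [267.29998779296875, 291.79998779296875], [239.39999389648438, 293.29998779296875]] [[0.5398, -0.1122], [0.5362, -0.0671], [0.642, -0.0601], [0.6449, -0.1001]] [ 0.59071903 -0.08486414  0.04      ] ang 5.194296607652472
[[287.8999938964844, 221.1999969482422], [319.1000061035156, 219.5], [323.6000061035156, 288.6000061035156], [291.8999938964844, 290.29998779296875]] [[0.5339, -0.0273], [0.5314, 0.0134], [0.6364, 0.0198], [0.6393, -0.0251]] [ 0.58523892 -0.00481835  0.04      ] ang 2.343729448334449
[[345.29998779296875, 217.5], [380.20001220703125, 214.89999389648438], [380.29998779296875, 285.0], [348.70001220703125, 287.20001220703125]] [[0.5286, 0.0473], [0.5249, 0.0926], [0.6304, 0.0994], [0.6339, 0.055]] [0.57948557 0.07358917 0.04      ] ang 3.934742962873629
```

```bash
python3 -m handwheel '[[-8,40,100,0,0,0,40],[-8,40,100,0,0,0,40],[-8,40,100,0,0,0,40],[-8,40,100,0,0,0,40],[-8,40,100,0,0,0,40]]' 30
python3 - <<'E'
from h import *
plan([.5,0.08,.2],4)
save('wrist','w2.png')
E
python3 det.py
```

```text
time_s: 3.12
tcp_pos: [0.4643, 0.0555, 0.2008]
eef_rot: [[-1.0, -0.002, -0.0], [-0.002, 1.0, 0.0], [0.0, 0.0, -1.0]]
force: [-0.1, 0.0, 0.5]
width: 0.47
t 3.1167 at [0.4643 0.0555 0.2008] yaw 0.09 q [-0.05 -0.06  1.74  0.    1.45 -1.62] w 0.47 F [-0.1  0.   0.5]
shift [-35.8  24.5   0.8] dist 43.4 rot [ 0.01 -0.01 -3.91]
carrier_a 0.8 [ 31.5 259.9] [ 0.5699 -0.2943  0.003 ]
carrier_a 0.57 [ 17.8 202.7] [ 0.4969 -0.2892  0.003 ]
shaker 0.93 [271.5 276.2] [ 0.5888 -0.0029  0.    ]
shaker 0.63 [ 15.5 201. ] [ 0.4958 -0.2947  0.    ]
tray 0.98 [531.7 214.8] [0.5108 0.2925 0.    ]
bay_1 0.81 [189.5 299. ] [ 0.5932 -0.0861  0.04  ]
bay_1 0.7 [339.7 284.7] [0.5739 0.075  0.04  ]
pivot_1 0.87 [206.6 241.9] [ 0.5163 -0.0523  0.058 ]
pivot_1 0.68 [291.2 236. ] [0.5097 0.0276 0.058 ]
pivot_1 0.66 [374.  231.7] [0.5052 0.1042 0.058 ]
clip_1_end 0.98 [165.1 217.2] [ 0.4953 -0.0933  0.0485]
vial_1 0.62 [424.7 362.3] [0.7214 0.1941 0.    ]
vial_1 0.33 [533.  212.5] [0.5081 0.2934 0.    ]
petri_01 0.7 [ 98.1 363.6] [ 0.7317 -0.2505  0.    ]
petri_01 0.33 [424.5 361.6] [0.7202 0.1936 0.    ]
tape_roll 0.38 [ 27.8 259.5] [ 0.5712 -0.3024  0.    ]
marker_2 0.7 [481.6  50.8] [0.3428 0.2088 0.    ]
```

View pics/w2.png

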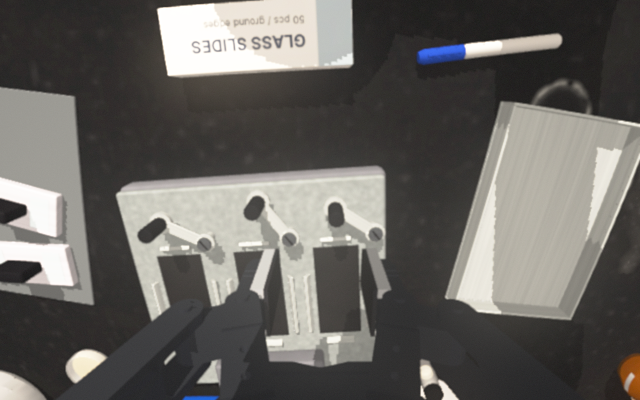

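```bash
python3 -m handwheel '[[-13,-58,-20,0,0,7,60],[-26,-116,-20,0,0,14,60],[-26,-116,-20,0,0,21,60],[-26,-116,-20,0,0,28,60],[-26,-116,-20,0,0,35,60]]'; python3 -m handwheel '[[-27,-40,0,0,0,7,60],[-27,-70,0,0,0,14,60],[-27,-70,0,0,0,21,60],[-27,-70,0,0,0,28,60],[-27,-70,0,0,0,35,60]]';python3 -c "
from h import *
plan([.53,-.24,.2],-90)"
```

```text
time_s: 4.18
tcp_pos: [0.4908, -0.0628, 0.2208]
eef_rot: [[-0.814, 0.581, 0.001], [0.581, 0.814, 0.0], [-0.001, 0.001, -1.0]]
force: [-0.7, 1.0, -0.5]
width: 0.7
time_s: 4.6
tcp_pos: [0.4719, -0.1361, 0.2208]
eef_rot: [[-0.327, 0.945, 0.001], [0.945, 0.327, 0.0], [-0.0, 0.001, -1.0]]
force: [0.7, -0.6, -0.1]
width: 0.705
t 4.6 at [ 0.4719 -0.1361  0.2208] yaw -70.93 q [-0.44 -0.02  1.66  0.    1.49 -0.77] w 0.705 F [ 0.7 -0.6 -0.1]
shift [-117.1   21.    20.8] dist 120.8 rot [ 0.07  0.   19.07]
```

```bash
python3 -m handwheel '[[-40,7,7,0,0,6,60],[-80,14,14,0,0,13,60],[-117,21,21,0,0,19,60],[-117,21,21,0,0,19,60],[-117,21,21,0,0,19,60]]';python3 -c "
from h import *
plan([.53,-.24,.2],-90)
save('wrist','w3.png')"; python3 det.py
```

```text
time_s: 5.02
tcp_pos: [0.53, -0.2411, 0.1983]
eef_rot: [[0.001, 1.0, -0.001], [1.0, -0.001, 0.002], [0.002, -0.001, -1.0]]
force: [0.1, 0.7, 0.8]
width: 0.707
t 5.0167 at [ 0.53   -0.2411  0.1983] yaw -90.04 q [-0.56  0.19  1.49  0.    1.47 -0.56] w 0.707 F [0.1 0.7 0.8]
shift [ 1.1 -0.  -1.7] dist 2.0 rot [-0.06 -0.09 -0.04]
carrier_a 0.92 [354.4 222.3] [ 0.5671 -0.2928  0.003 ]
carrier_a 0.6 [288.8 219.3] [ 0.4958 -0.2895  0.003 ]
clip_1_end 0.69 [278.    5.4] [ 0.4968 -0.0936  0.0485]
petri_01 0.96 [508.  187.2] [ 0.7323 -0.2534  0.    ]
```

View pics/w3.png

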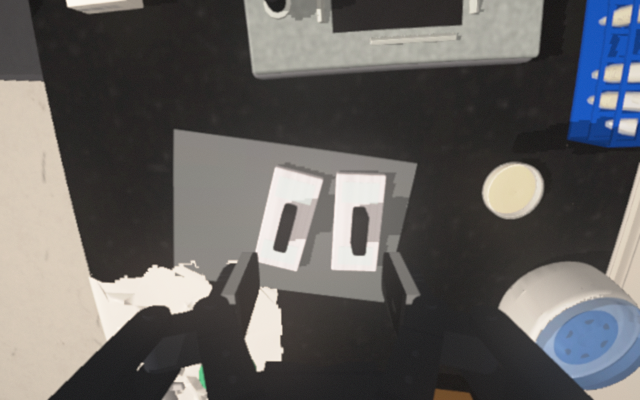

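```bash
cat > car.py <<'E'
from h import *
def carriers(cam='wrist',z=.013,label='carrier_a',thr=.4):
    st=robot.get_state(); f=robot.grab_frame(cam)
    out=[]
    for d in robot.outline_of(cam,label):
        if d['conf']<thr: continue
        m=d['pixels'].astype(np.uint8)
        c,_=cv2.findContours(m,cv2.RETR_EXTERNAL,cv2.CHAIN_APPROX_NONE)
        c=max(c,key=cv2.contourArea).reshape(-1,2)
        W=unproj(f,c,z,st)[:,:2]
        (cx,cy),(w,h),a=cv2.minAreaRect((W*1000).astype(np.float32))
        if w<h: a+=90; w,h=h,w
        a=(a+90)%180-90
        print(label,round(d['conf'],2),'px',np.round(d['pixel']),'centre mm',round(cx,1),round(cy,1),'size',round(w,1),round(h,1),'long-axis deg',round(a,1))
    return f,st
if __name__=='__main__': carriers()
E
python3 car.py
python3 - <<'E'
from h import *
im=cv2.imread('pics/w3.png')
cv2.imwrite('pics/w3z.png',cv2.resize(im[150:290,240:410],None,fx=4,fy=4,interpolation=cv2.INTER_CUBIC))
E
```

```text
carrier_a 0.77 px [357. 222.] centre mm 568.9 -290.8 size 111.5 50.1 long-axis deg 87.9
carrier_a 0.58 px [286. 217.] centre mm 495.2 -287.6 size 112.1 50.8 long-axis deg 74.4
```

View pics/w3z.png

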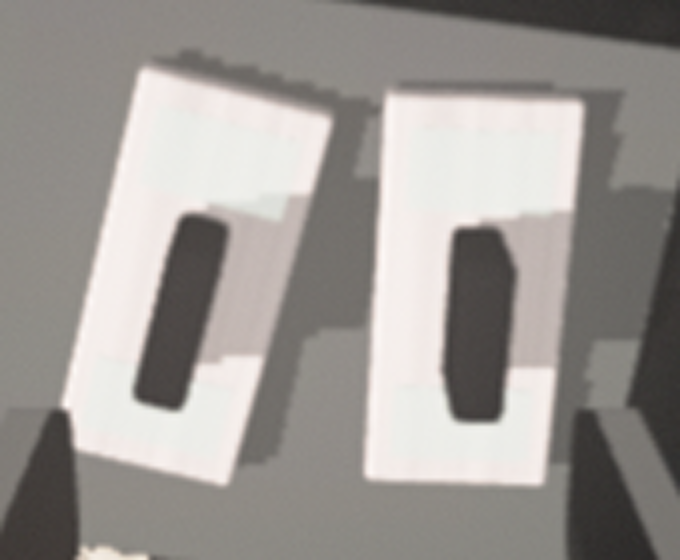

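```bash
python3 -c "
from h import *
plan([.5689,-.2908,.031],-92.1)"
```

```text
t 5.7667 at [ 0.5299 -0.2398  0.1998] yaw -89.93 q [-0.56  0.18  1.49  0.    1.47 -0.56] w 0.7 F [-0.6 -0.1 -0. ]
shift [-51.   38.7 168.9] dist 180.6 rot [ 0.06 -0.01  2.17]
```

```bash
python3 -m handwheel '[[-26,20,30,0,0,2.2,44],[-51,39,55,0,0,2.2,44],[-51,39,90,0,0,2.2,44],[-51,39,120,0,0,2.2,44],[-51,39,120,0,0,2.2,44]]';python3 -c "
from h import *
plan([.5689,-.2908,.031],-92.1)
save('wrist','w4.png')"
```

```text
time_s: 6.18
tcp_pos: [0.5668, -0.2896, 0.0733]
eef_rot: [[0.038, 0.999, -0.007], [0.999, -0.038, 0.005], [0.005, -0.007, -1.0]]
force: [-0.9, 1.0, -1.8]
width: 0.51
t 6.1833 at [ 0.5668 -0.2896  0.0733] yaw -92.16 q [-0.59  0.39  1.5   0.    1.27 -0.56] w 0.51 F [-0.9  1.  -1.8]
shift [-1.4  2.4 42.3] dist 42.4 rot [-0.38 -0.29 -0.06]
```

View pics/w4.png

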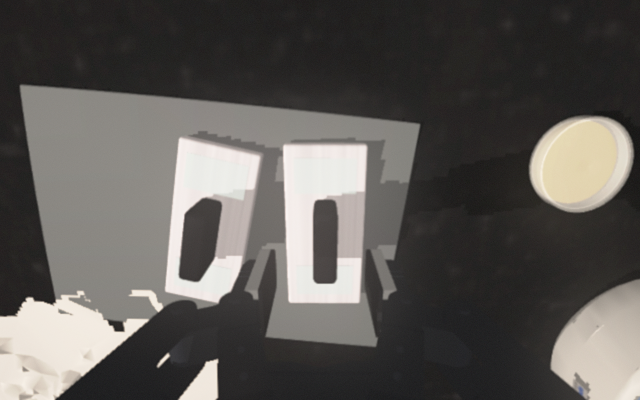

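```bash
python3 -m handwheel '[[-1,2,25,0,0,0,44],[-1,2,42,0,0,0,44],[-1,2,42,0,0,0,44],[-1,2,42,0,0,0,44],[-1,2,42,0,0,0,25]]' 40;python3 -m handwheel '[[0,0,0,0,0,0,5],[0,0,0,0,0,0,5],[0,0,0,0,0,0,5],[0,0,0,0,0,0,5],[0,0,0,0,0,0,5]]';python3 -c "
from h import *
plan([.5689,-.2908,.15],-92.1)
save('wrist','w5.png')"
```

```text
time_s: 6.65
tcp_pos: [0.5706, -0.2915, 0.0379]
eef_rot: [[0.037, 0.999, -0.001], [0.999, -0.037, 0.002], [0.002, -0.001, -1.0]]
force: [0.8, -0.5, -0.5]
width: 0.389
time_s: 7.07
tcp_pos: [0.5716, -0.292, 0.0406]
eef_rot: [[0.037, 0.999, 0.002], [0.999, -0.037, -0.0], [-0.0, 0.002, -1.0]]
force: [-1.8, 1.7, 12.2]
width: 0.15
t 7.0667 at [ 0.5716 -0.292   0.0406] yaw -92.13 q [-0.59  0.42  1.52  0.    1.2  -0.56] w 0.15 F [-1.8  1.7 12.2]
shift [   1.1   -2.5 -109.4] dist 109.4 rot [ 0.11  0.01 -0.03]
```

View pics/w5.png

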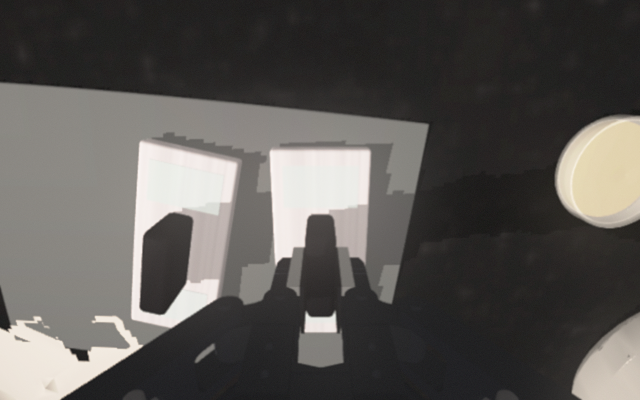

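```bash
python3 -m handwheel '[[0,0,-3,0,0,0,5],[0,0,-10,0,0,0,5],[0,0,-25,0,0,0,5],[0,0,-60,0,0,0,5],[0,0,-110,0,0,0,5]]';python3 -c "
from h import *
print(robot.nose_length)
plan([.5689,-.2908,.15],-92.1)
save('wrist','w6.png')"
```

```text
time_s: 7.53
tcp_pos: [0.5704, -0.2914, 0.1422]
eef_rot: [[0.037, 0.999, -0.001], [0.999, -0.037, 0.002], [0.002, -0.001, -1.0]]
force: [0.1, -0.4, -0.6]
width: 0.15
0.014
t 7.5333 at [ 0.5704 -0.2914  0.1422] yaw -92.13 q [-0.59  0.34  1.42  0.    1.39 -0.56] w 0.15 F [ 0.1 -0.4 -0.6]
shift [ 0.5 -1.5 -7.7] dist 7.9 rot [-0.06 -0.1  -0.03]
```

View pics/w6.png

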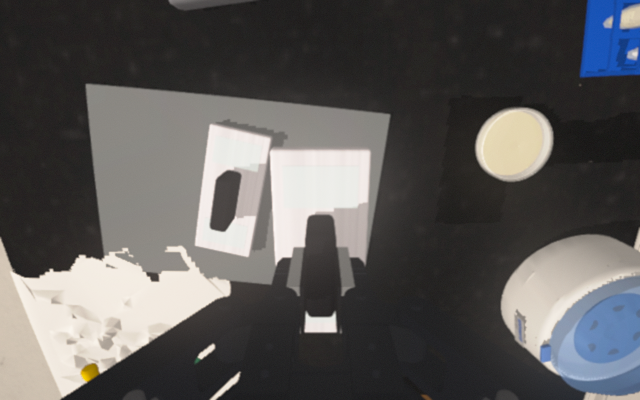

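```bash
python3 - <<'E'
from h import *
im=cv2.imread('pics/w2.png')
cv2.imwrite('pics/w2z.png',cv2.resize(im[160:360,110:400],None,fx=2.7,fy=2.9,interpolation=cv2.INTER_CUBIC))
E
python3 car.py
```

```text
carrier_a 0.86 px [318. 212.] centre mm 572.6 -350.5 size 192.1 87.6 long-axis deg 88.2
carrier_a 0.63 px [230. 180.] centre mm 495.5 -288.3 size 111.5 51.4 long-axis deg 74.5
```

View pics/w2z.png

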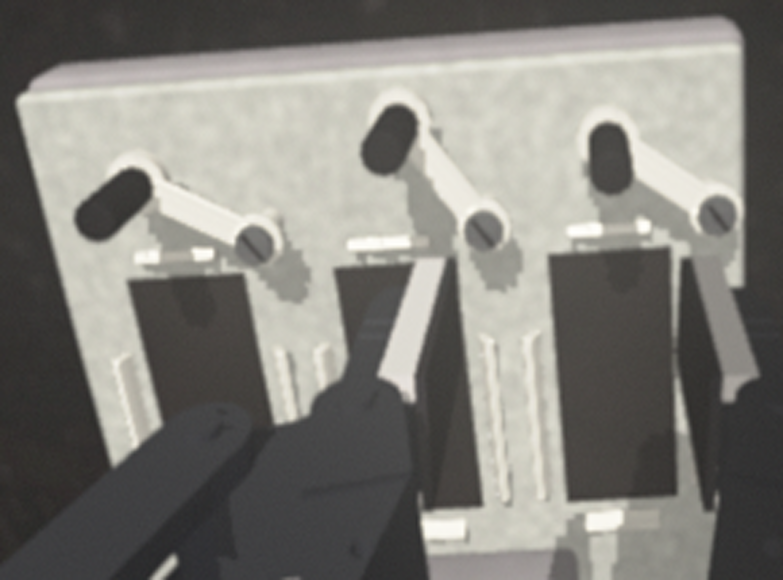

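Run:
```python
from h import *
f=robot.grab_frame('wrist')
st={'tcp_pos':[.4643,.0555,.2008],'eef_rot':[[-1,-.0016,0],[-.0016,1,0],[0,0,-1]]}
c=lambda q:np.c_[110+np.array(q,float)[:,0]/2.7,160+np.array(q,float)[:,1]/2.9]
W=unproj(f,c([(550,256),(668,247),(678,494),(567,501),(335,270),(482,503),(130,281),(243,274),(17,100),(740,38)]),.04,st)
print(np.round(W[:,:2],4),'\nbay+',W[:4].mean(0),'mid',(W[4]+W[5])/2)
print('pivots',np.round(unproj(f,c([(256,245),(484,229),(717,213)]),.061,st),4))
print('knobtops',np.round(unproj(f,c([(97,222),(379,155),(612,176)]),.085,st),4))
```

```text
[[ 0.5308  0.0492]
 [ 0.5273  0.0927]
 [ 0.6319  0.1012]
 [ 0.6352  0.0557]
 [ 0.5366 -0.031 ]
 [ 0.6364  0.0208]
 [ 0.5418 -0.11  ]
 [ 0.5385 -0.066 ]
 [ 0.475  -0.1407]
 [ 0.4538  0.1145]] 
bay+ [0.58133913 0.0747275  0.04      ] mid [ 0.58650149 -0.00512208  0.04      ]
pivots [[ 0.5168 -0.0514  0.061 ]
 [ 0.5108  0.0273  0.061 ]
 [ 0.5051  0.1061  0.061 ]]
knobtops [[ 0.498  -0.0917  0.085 ]
 [ 0.4768 -0.0012  0.085 ]
 [ 0.4829  0.069   0.085 ]]
```

```bash
python3 -m handwheel '[[30,-5,-20,0,0,-7,5],[65,-10,-35,0,0,-14,5],[100,-15,-35,0,0,-21,5],[130,-20,-35,0,0,-28,5],[160,-20,-35,0,0,-35,5]]' 60;python3 -c "
from h import *
plan([.555,0.06,.17],4.1)"
```

```text
time_s: 8.15
tcp_pos: [0.5565, -0.1299, 0.1784]
eef_rot: [[-0.548, 0.837, 0.003], [0.837, 0.548, -0.002], [-0.003, 0.002, -1.0]]
force: [0.9, -0.3, -1.9]
width: 0.147
t 8.15 at [ 0.5565 -0.1299  0.1784] yaw -56.78 q [-0.36  0.17  1.55 -0.    1.42 -0.94] w 0.147 F [ 0.9 -0.3 -1.9]
shift [159.7 102.8   8.1] dist 190.1 rot [  0.     0.23 -60.88]
```

```bash
python3 -m handwheel '[[18,11,0,0,0,-7,5],[35,23,0,0,0,-14,5],[52,34,0,0,0,-21,5],[70,45,0,0,0,-28,5],[88,56,0,0,0,-35,5]]' 60;python3 -c "
from h import *
plan([.58,0.074,.16],4.1)"
```

```text
time_s: 8.57
tcp_pos: [0.5545, -0.0245, 0.1773]
eef_rot: [[-0.931, 0.366, 0.002], [0.366, 0.931, -0.001], [-0.002, -0.001, -1.0]]
force: [-0.4, -0.3, -1.4]
width: 0.143
t 8.5667 at [ 0.5545 -0.0245  0.1773] yaw -21.44 q [-0.18  0.14  1.59 -0.    1.41 -1.38] w 0.143 F [-0.4 -0.3 -1.4]
shift [ 12.3 101.   17.2] dist 103.2 rot [ -0.06   0.12 -25.54]
```

```bash
python3 -m handwheel '[[3,25,0,0,0,-7,5],[6,50,0,0,0,-14,5],[9,75,8,0,0,-21,5],[12,101,17,0,0,-25.5,5],[12,101,17,0,0,-25.5,5]]' 60;python3 -c "
from h import *
plan([.5805,0.0742,.0776],4.1)
save('wrist','w7.png')"
```

```text
time_s: 8.98
tcp_pos: [0.5798, 0.0775, 0.1576]
eef_rot: [[-0.997, -0.079, -0.002], [-0.079, 0.997, -0.0], [0.002, -0.0, -1.0]]
force: [0.3, 0.4, -1.8]
width: 0.144
t 8.9833 at [0.5798 0.0775 0.1576] yaw 4.52 q [ 0.    0.22  1.54 -0.    1.39 -1.65] w 0.144 F [ 0.3  0.4 -1.8]
shift [-0.6 -3.3 80. ] dist 80.0 rot [-0.01 -0.1   0.42]
```

View pics/w7.png

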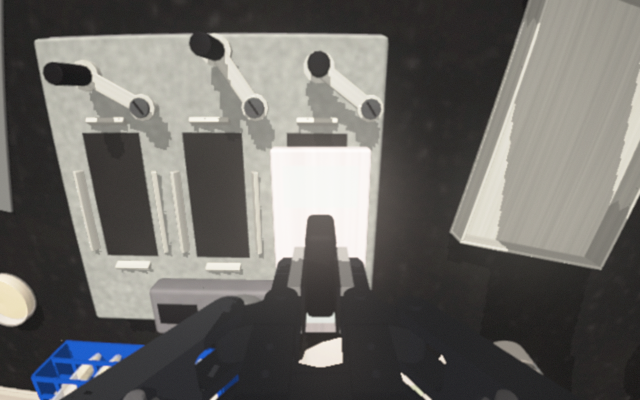

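Run:
```python
from h import *
st=robot.get_state();f=robot.grab_frame('wrist')
for q in ([(82,133.5),(141,133),(160,256),(106,256.5)],[(183,133.5),(242,133),(250,257),(195,257)],[(286.5,133.5),(347.5,133.5)]):
    W=unproj(f,q,.04,st); print(np.round(W[:,:2],4).tolist(),W.mean(0))
# held plate front edge corners at z underside..top
z=.1576-.0376+.01
W=unproj(f,[(271,149),(370,149)],z,st); print(W, np.linalg.norm(W[1]-W[0]),W.mean(0))
plan([.5805,0.0742,.0776],4.1)
```

```text
[[0.5398, -0.1147], [0.5365, -0.0667], [0.642, -0.0603], [0.6469, -0.1096]] [ 0.5912974  -0.08782259  0.04      ]
[[0.5348, -0.0337], [0.5313, 0.0118], [0.6363, 0.0186], [0.6403, -0.0293]] [ 0.58566816 -0.00814347  0.04      ]
[[0.5292, 0.0456], [0.5258, 0.0916]] [0.52750425 0.06860352 0.04      ]
[[0.52633149 0.04707106 0.13      ]
 [0.5226859  0.0952217  0.13      ]] 0.04828845356427905 [0.52450869 0.07114638 0.13      ]
t 9.0833 at [0.5798 0.0745 0.159 ] yaw 4.11 q [-0.    0.21  1.54 -0.    1.39 -1.65] w 0.143 F [-1.4 -0.7 -0.9]
shift [-0.8 -0.3 81.4] dist 81.4 rot [-0.09 -0.04  0.01]
```

```bash
python3 -m handwheel '[[0,-1.5,30,0,0,0,5],[0,-1.5,60,0,0,0,5],[0,-1.5,70,0,0,0,5],[0,-1.5,74,0,0,0,5],[0,-1.5,78,0,0,0,5]]' 60;python3 -c "
from h import *
plan([.5803,0.073,.0776],4.1)
save('wrist','w8.png')"
```

```text
time_s: 9.5
tcp_pos: [0.58, 0.0723, 0.0815]
eef_rot: [[-0.998, -0.07, -0.0], [-0.07, 0.998, -0.002], [0.001, -0.002, -1.0]]
force: [-0.1, 0.2, -0.9]
width: 0.14
t 9.5 at [0.58   0.0723 0.0815] yaw 4.04 q [-0.01  0.28  1.63 -0.    1.24 -1.65] w 0.14 F [-0.1  0.2 -0.9]
shift [-0.3  0.7  3.9] dist 4.0 rot [-0.09 -0.03 -0.06]
```

View pics/w8.png

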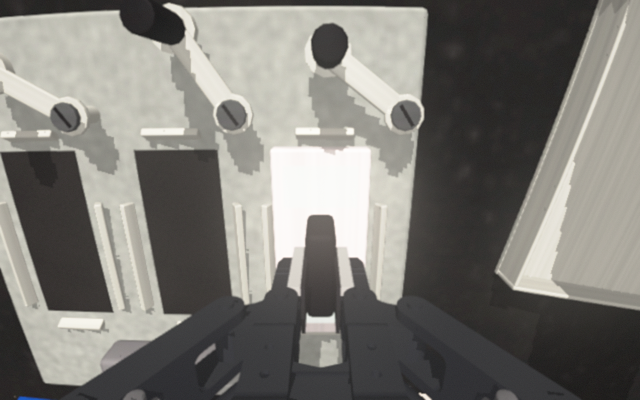

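```bash
python3 -m handwheel '[[0,0,2,0,0,0,5],[0,0,4,0,0,0,5],[0,0,5.5,0,0,0,5],[0,0,5.5,0,0,0,5],[0,0,5.5,0,0,0,5]]';python3 -m handwheel '[[0,0,0,0,0,0,30],[0,0,0,0,0,0,30],[0,0,0,0,0,0,30],[0,0,-15,0,0,0,30],[0,0,-35,0,0,0,30]]';python3 -c "
from h import *
plan([.4829,0.069,.2],4.1)
save('wrist','w9.png')"
```

```text
time_s: 9.97
tcp_pos: [0.5808, 0.0723, 0.0777]
eef_rot: [[-0.997, -0.071, 0.002], [-0.071, 0.997, -0.002], [-0.002, -0.002, -1.0]]
force: [-4.2, -2.1, 13.8]
width: 0.145
time_s: 10.38
tcp_pos: [0.5798, 0.0724, 0.1116]
eef_rot: [[-0.998, -0.071, -0.001], [-0.071, 0.997, -0.002], [0.001, -0.002, -1.0]]
force: [0.1, 0.3, 0.1]
width: 0.351
t 10.3833 at [0.5798 0.0724 0.1116] yaw 4.05 q [-0.01  0.25  1.6  -0.    1.3  -1.65] w 0.351 F [0.1 0.3 0.1]
shift [ 97.    3.3 -88.3] dist 131.2 rot [-0.1  -0.06 -0.05]
```

View pics/w9.png

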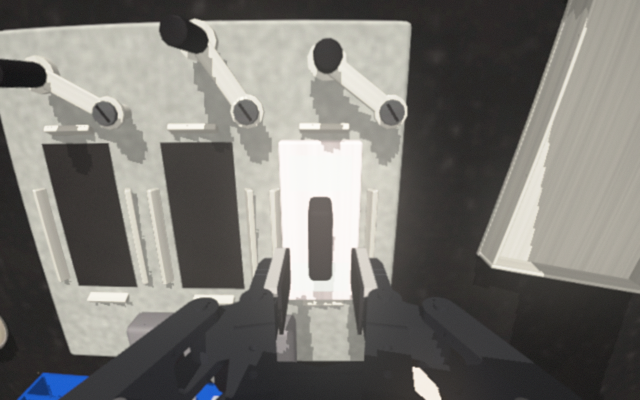

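Run:
```python
from h import *
st=robot.get_state();f=robot.grab_frame('wrist')
print(unproj(f,[(328,56),(183,32)],.085,st)); print(unproj(f,[(391,111),(247,111),(107,111)],.061,st))
z=.05
W=unproj(f,[(280,140.5),(362,140.5)],z,st); print(W.mean(0),np.linalg.norm(W[1]-W[0]))
plan([.482,0.069,.125],4.1)
```

```text
[[0.48419788 0.06838302 0.085     ]
 [0.4780449  0.00176022 0.085     ]]
[[ 0.5073458   0.10565032  0.061     ]
 [ 0.51306097  0.02611382  0.061     ]
 [ 0.51773646 -0.05400768  0.061     ]]
[0.52799692 0.06829548 0.05      ] 0.049347421217417156
t 10.4833 at [0.5819 0.0724 0.1156] yaw 4.05 q [-0.01  0.25  1.59 -0.    1.3  -1.65] w 0.348 F [-0.3  0.9 -0.7]
shift [ 99.9   3.6 -10. ] dist 100.4 rot [-0.14  0.35 -0.05]
```

```bash
python3 -m handwheel '[[35,1,-10,0,0,0,30],[70,2,-10,0,0,0,30],[98,4,-10,0,0,0,30],[98,4,-10,0,0,0,30],[98,4,-10,0,0,0,30]]';python3 -c "
from h import *
plan([.4838,0.0687,.09],4.1)
save('wrist','w10.png')"
```

```text
time_s: 10.9
tcp_pos: [0.4831, 0.0696, 0.1252]
eef_rot: [[-0.997, -0.071, 0.007], [-0.071, 0.997, -0.002], [-0.007, -0.002, -1.0]]
force: [0.7, 0.5, 0.1]
width: 0.352
t 10.9 at [0.4831 0.0696 0.1252] yaw 4.06 q [-0.01  0.04  1.81 -0.    1.29 -1.66] w 0.352 F [0.7 0.5 0.1]
shift [-0.3 -0.8 35.2] dist 35.2 rot [-0.14  0.4  -0.04]
```

View pics/w10.png

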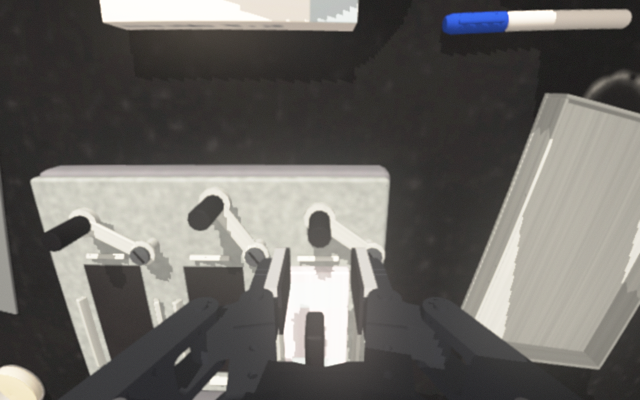

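```bash
python3 -m handwheel '[[0,-1,18,0,0,0,30],[0,-1,35,0,0,0,30],[0,-1,35,0,0,0,30],[0,-1,35,0,0,0,10],[0,-1,35,0,0,0,10]]' 25;python3 -m handwheel '[[0,0,0,0,0,0,10],[0,0,0,0,0,0,10],[0,0,0,0,0,0,10]]';python3 -c "
from h import *
plan([.4928,.0634,.09],4.1)
save('wrist','w11.png')"
```

```text
time_s: 11.37
tcp_pos: [0.4851, 0.0686, 0.0908]
eef_rot: [[-0.997, -0.071, 0.008], [-0.071, 0.998, -0.002], [-0.008, -0.002, -1.0]]
force: [0.3, 1.3, -2.7]
width: 0.144
time_s: 11.62
tcp_pos: [0.4854, 0.0685, 0.0913]
eef_rot: [[-0.997, -0.071, 0.008], [-0.071, 0.997, -0.002], [-0.008, -0.002, -1.0]]
force: [0.5, -0.1, -1.9]
width: 0.147
t 11.6167 at [0.4854 0.0685 0.0913] yaw 4.05 q [-0.02  0.08  1.84 -0.    1.21 -1.66] w 0.147 F [ 0.5 -0.1 -1.9]
shift [-7.  -5.7  1.3] dist 9.1 rot [-0.13  0.48 -0.04]
```

View pics/w11.png

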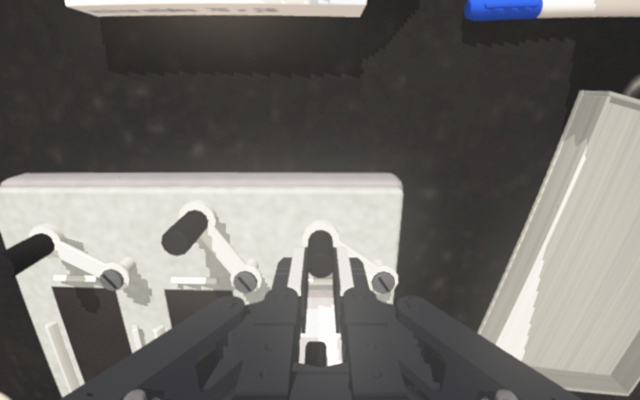

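```bash
python3 -m handwheel '[[-8,-5.7,-1,0,0,0,10],[-18.4,-8.5,-2,0,0,0,10],[-29.3,-8.7,-3,0,0,0,10],[-39.9,-6.3,-3,0,0,0,10],[-48.9,-1.8,-3,0,0,0,10]]';python3 -m handwheel '[[0,0,0,0,0,0,10],[0,0,0,0,0,0,10]]';python3 -c "
from h import *
plan([.5343,.0702,.09],4.1)
save('wrist','w12.png')"
```

```text
time_s: 12.08
tcp_pos: [0.5354, 0.0693, 0.0948]
eef_rot: [[-0.997, -0.07, 0.009], [-0.07, 0.998, -0.004], [-0.009, -0.004, -1.0]]
force: [2.0, -14.3, -2.5]
width: 0.145
time_s: 12.25
tcp_pos: [0.5364, 0.0693, 0.0948]
eef_rot: [[-0.997, -0.07, 0.01], [-0.07, 0.998, -0.004], [-0.01, -0.005, -1.0]]
force: [4.1, -4.8, -3.0]
width: 0.142
t 12.25 at [0.5364 0.0693 0.0948] yaw 4.04 q [-0.01  0.17  1.73 -0.    1.23 -1.65] w 0.142 F [ 4.1 -4.8 -3. ]
shift [2.1 1.1 4.8] dist 5.3 rot [-0.27  0.57 -0.06]
```

View pics/w12.png

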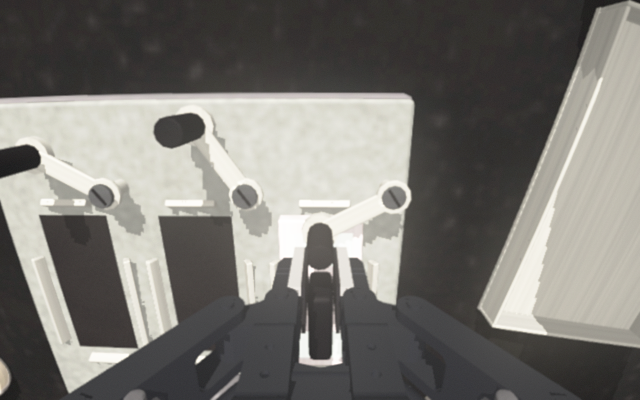

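```bash
python3 -m handwheel '[[0,0,0,0,0,0,30],[0,0,0,0,0,0,30],[0,0,0,0,0,0,30],[0,0,-20,0,0,0,30],[20,0,-60,0,0,0,30]]';python3 -m handwheel '[[20,0,-30,0,0,0,30],[40,0,-40,0,0,0,30],[40,0,-40,0,0,0,30]]';python3 -c "
from h import *
plan([.4958,-.288,.2],-105)
save('wrist','w13.png')"
```

```text
time_s: 12.72
tcp_pos: [0.5167, 0.0681, 0.1492]
eef_rot: [[-0.998, -0.07, 0.005], [-0.07, 0.998, -0.004], [-0.005, -0.004, -1.0]]
force: [0.8, 0.5, 0.8]
width: 0.35
time_s: 12.97
tcp_pos: [0.4751, 0.0656, 0.1922]
eef_rot: [[-0.997, -0.07, 0.009], [-0.071, 0.998, -0.004], [-0.009, -0.004, -1.0]]
force: [-0.3, -0.6, 0.5]
width: 0.353
t 12.9667 at [0.4751 0.0656 0.1922] yaw 4.04 q [-0.02 -0.03  1.74 -0.    1.43 -1.66] w 0.353 F [-0.3 -0.6  0.5]
shift [   4.3 -354.2   -6.3] dist 354.3 rot [  0.3    0.57 109.04]
```

View pics/w13.png

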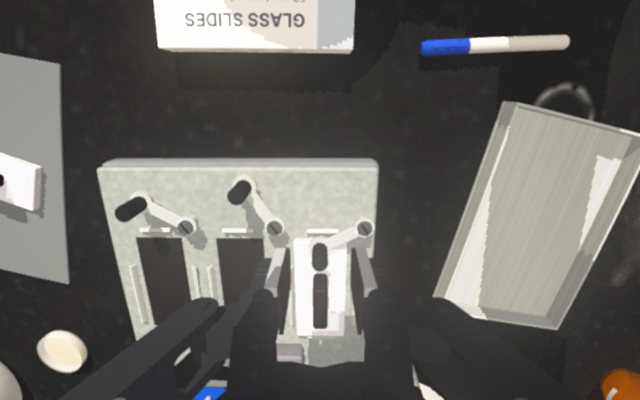

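```bash
python3 -m handwheel '[[0,-20,0,0,0,7,44],[0,-40,0,0,0,14,44],[0,-60,0,0,0,21,44],[0,-80,0,0,0,28,44],[0,-100,0,0,0,35,44]]';python3 -c "
from h import *
plan([.49,-.23,.2],-105.6)"
```

```text
time_s: 13.43
tcp_pos: [0.4833, -0.0351, 0.1904]
eef_rot: [[-0.854, 0.52, 0.007], [0.52, 0.854, -0.003], [-0.008, 0.001, -1.0]]
force: [-0.1, 0.7, 0.4]
width: 0.516
t 13.4333 at [ 0.4833 -0.0351  0.1904] yaw -31.31 q [-0.23 -0.02  1.73 -0.    1.42 -1.25] w 0.516 F [-0.1  0.7  0.4]
shift [-107.1 -163.1   -8.9] dist 195.3 rot [ 0.33  0.35 74.29]
```

```bash
python3 -m handwheel '[[-10,-16,-2,0,0,7,44],[-21,-32,-4,0,0,14,44],[-32,-49,-6,0,0,21,44],[-42,-65,-8,0,0,28,44],[-53,-81,-9,0,0,35,44]]';python3 -c "
from h import *
plan([.49,-.23,.2],-105.6)"
```

```text
time_s: 13.85
tcp_pos: [0.4866, -0.1328, 0.1991]
eef_rot: [[-0.396, 0.918, 0.006], [0.918, 0.396, -0.003], [-0.005, 0.005, -1.0]]
force: [0.2, 0.5, 0.3]
width: 0.515
t 13.85 at [ 0.4866 -0.1328  0.1991] yaw -66.66 q [-0.42  0.02  1.67  0.    1.44 -0.83] w 0.515 F [0.2 0.5 0.3]
shift [-90.6 -35.4  -0.6] dist 97.3 rot [ 0.36  0.19 38.94]
```

```bash
python3 -m handwheel '[[-18,-7,0,0,0,7,44],[-36,-14,0,0,0,14,44],[-54,-21,0,0,0,21,44],[-72,-28,0,0,0,28,44],[-90,-35,0,0,0,35,44]]';python3 -c "
from h import *
plan([.49,-.23,.2],-105.6)
save('wrist','w14.png')"; python3 car.py
```

```text
time_s: 14.27
tcp_pos: [0.4903, -0.2304, 0.1984]
eef_rot: [[0.208, 0.978, 0.006], [0.978, -0.208, -0.002], [-0.001, 0.006, -1.0]]
force: [-0.7, -0.2, 0.3]
width: 0.51
t 14.2667 at [ 0.4903 -0.2304  0.1984] yaw -102.01 q [-0.58  0.1   1.59  0.    1.45 -0.37] w 0.51 F [-0.7 -0.2  0.3]
shift [ 0.3 -0.4 -1.6] dist 1.7 rot [0.34 0.04 3.59]
carrier_a 0.8 px [335. 222.] centre mm 494.3 -287.7 size 112.1 50.8 long-axis deg 74.9
```

View pics/w14.png

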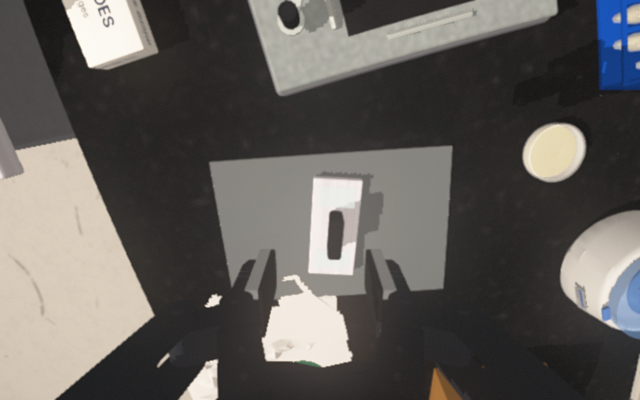

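```bash
python3 -c "
from h import *
plan([.4945,-.2880,.042],-105.2)"
```

```text
t 14.4167 at [ 0.4902 -0.2302  0.1983] yaw -101.73 q [-0.58  0.1   1.59  0.    1.45 -0.38] w 0.512 F [ 0.3  0.9 -0.4]
shift [-55.6  15.1 156.4] dist 166.7 rot [0.31 0.04 3.47]
```

```bash
python3 -m handwheel '[[-28,8,30,0,0,3.5,44],[-55.6,15,60,0,0,3.5,44],[-55.6,15,95,0,0,3.5,44],[-55.6,15,120,0,0,3.5,44],[-55.6,15,130,0,0,3.5,44]]';python3 -c "
from h import *
plan([.4945,-.2880,.042],-105.2)
save('wrist','w15.png')"
```

```text
time_s: 14.83
tcp_pos: [0.4929, -0.2865, 0.0641]
eef_rot: [[0.261, 0.965, 0.001], [0.965, -0.261, 0.002], [0.002, 0.0, -1.0]]
force: [-0.5, -0.2, -0.6]
width: 0.516
t 14.8333 at [ 0.4929 -0.2865  0.0641] yaw -105.11 q [-0.66  0.27  1.68  0.    1.2  -0.4 ] w 0.516 F [-0.5 -0.2 -0.6]
shift [-1.1  1.9 22.1] dist 22.2 rot [ 0.02 -0.11  0.09]
```

View pics/w15.png

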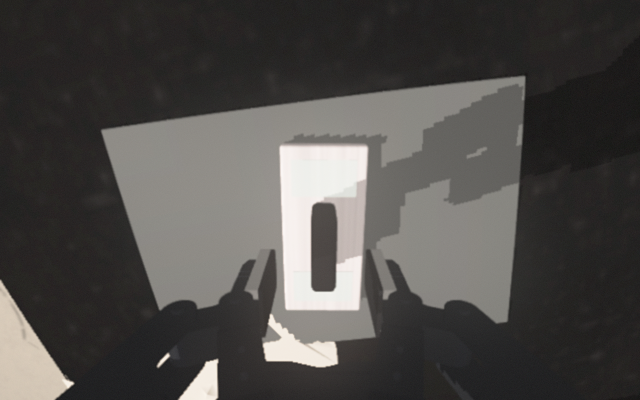

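```bash
python3 -m handwheel '[[-1,2,15,0,0,0,44],[-1,2,22,0,0,0,44],[-1,2,22,0,0,0,44],[-1,2,22,0,0,0,5],[-1,2,22,0,0,0,5]]' 60;python3 -m handwheel '[[0,0,0,0,0,0,5],[0,0,0,0,0,0,5],[0,0,0,0,0,0,5],[0,0,0,0,0,0,5],[0,0,-10,0,0,0,5]]';python3 -c "
from h import *
plan([.5,-.2880,.18],-105.2)
save('wrist','w16.png')"
```

```text
time_s: 15.3
tcp_pos: [0.4953, -0.2879, 0.0437]
eef_rot: [[0.26, 0.966, 0.002], [0.966, -0.26, 0.001], [0.001, 0.002, -1.0]]
force: [0.3, -0.0, -0.7]
width: 0.241
time_s: 15.72
tcp_pos: [0.4946, -0.2874, 0.0526]
eef_rot: [[0.26, 0.966, 0.0], [0.966, -0.26, 0.002], [0.002, -0.0, -1.0]]
force: [-0.1, 1.3, -1.0]
width: 0.143
t 15.7167 at [ 0.4946 -0.2874  0.0526] yaw -105.07 q [-0.66  0.28  1.68  0.    1.18 -0.4 ] w 0.143 F [-0.1  1.3 -1. ]
shift [   1.1    5.3 -127.4] dist 127.5 rot [-0.02 -0.12  0.13]
```

View pics/w16.png

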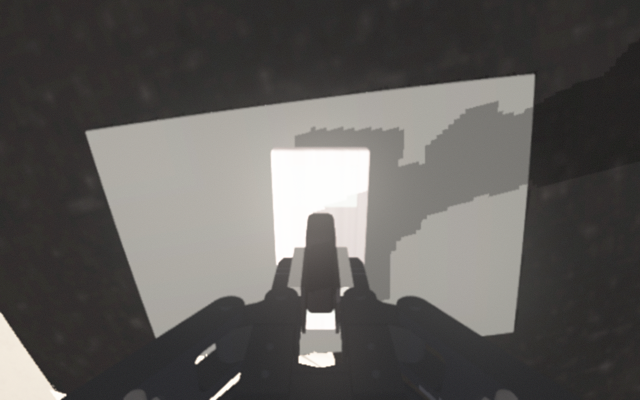

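```bash
python3 -m handwheel '[[0,0,-20,0,0,0,5],[10,8,-55,0,0,-6,5],[24,16,-90,0,0,-13,5],[45,28,-120,0,0,-20,5],[70,40,-125,0,0,-27,5]]' ;python3 -c "
from h import *
plan([.575,-.09,.175],4.1)"
```

```text
time_s: 16.18
tcp_pos: [0.5536, -0.2317, 0.1873]
eef_rot: [[-0.211, 0.977, 0.009], [0.977, 0.211, -0.004], [-0.006, 0.008, -1.0]]
force: [1.2, 0.3, -0.5]
width: 0.14
t 16.1833 at [ 0.5536 -0.2317  0.1873] yaw -77.8 q [-0.53  0.22  1.47  0.    1.44 -0.74] w 0.14 F [ 1.2  0.3 -0.5]
shift [134.1  50.7  12. ] dist 143.9 rot [  0.16   0.6  -81.9 ]
```

```bash
python3 -m handwheel '[[11,4,0,0,0,-7,5],[23,8,0,0,0,-14,5],[34,12,0,0,0,-21,5],[45,17,0,0,0,-28,5],[57,21,0,0,0,-35,5]]' ;python3 -m handwheel '[[9,7,0,0,0,-7,5],[18,14,0,0,0,-14,5],[27,21,0,0,0,-21,5],[36,28,0,0,0,-28,5],[45,35,0,0,0,-35,5]]';python3 -c "
from h import *
plan([.5916,-.0864,.16],4.1)"
```

```text
time_s: 16.6
tcp_pos: [0.5622, -0.1711, 0.1877]
eef_rot: [[-0.738, 0.675, 0.009], [0.675, 0.738, -0.004], [-0.01, 0.003, -1.0]]
force: [-0.5, 0.1, -0.4]
width: 0.144
time_s: 17.02
tcp_pos: [0.5525, -0.1143, 0.1878]
eef_rot: [[-0.992, 0.124, 0.01], [0.124, 0.992, -0.004], [-0.01, -0.003, -1.0]]
force: [-0.3, 0.1, -1.8]
width: 0.14
t 17.0167 at [ 0.5525 -0.1143  0.1878] yaw -7.11 q [-0.34  0.15  1.56 -0.    1.43 -1.79] w 0.14 F [-0.3  0.1 -1.8]
shift [-35.1  32.6  28.1] dist 55.6 rot [ -0.22   0.57 -11.21]
```

```bash
python3 -m handwheel '[[-12,11,8,0,0,-6,5],[-25,24,15,0,0.3,-11.2,5],[-35,32.6,28,0,0.6,-11.2,5],[-35,32.6,28,0,0.6,-11.2,5],[-35,32.6,28,0,0.6,-11.2,5]]';python3 -c "
from h import *
plan([.5916,-.0864,.08],4.1)
save('wrist','w17.png')"
```

```text
time_s: 17.43
tcp_pos: [0.5914, -0.086, 0.1597]
eef_rot: [[-0.997, -0.072, -0.002], [-0.072, 0.997, -0.004], [0.002, -0.003, -1.0]]
force: [0.2, -0.4, -0.8]
width: 0.14
t 17.4333 at [ 0.5914 -0.086   0.1597] yaw 4.12 q [-0.27  0.24  1.51 -0.    1.4  -1.91] w 0.14 F [ 0.2 -0.4 -0.8]
shift [-0.3 -0.1 79.7] dist 79.7 rot [-0.19 -0.12  0.02]
```

View pics/w17.png

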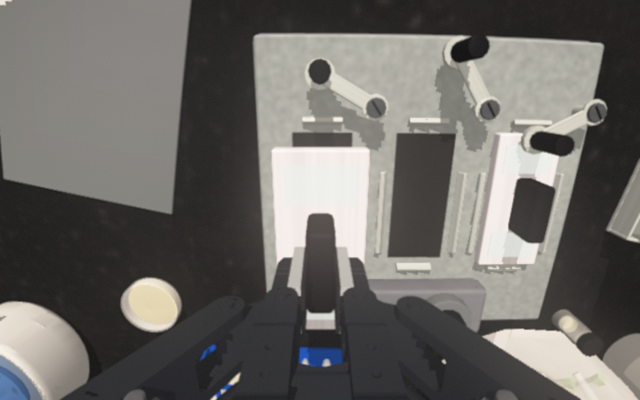

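```bash
python3 -m handwheel '[[0,1,30,0,0,0,5],[0,1,60,0,0,0,5],[0,1,70,0,0,0,5],[0,1,74,0,0,0,5],[0,1,76,0,0,0,5]]';python3 -c "
from h import *
plan([.5916,-.0857,.08],4.1)
save('wrist','w18.png')"
```

```text
time_s: 17.9
tcp_pos: [0.5913, -0.0862, 0.0851]
eef_rot: [[-0.997, -0.071, -0.001], [-0.071, 0.997, -0.004], [0.001, -0.004, -1.0]]
force: [0.3, 0.2, -1.0]
width: 0.139
t 17.9 at [ 0.5913 -0.0862  0.0851] yaw 4.06 q [-0.27  0.3   1.59 -0.    1.25 -1.91] w 0.139 F [ 0.3  0.2 -1. ]
shift [-0.4  0.5  5.1] dist 5.2 rot [-0.23 -0.05 -0.04]
```

View pics/w18.png

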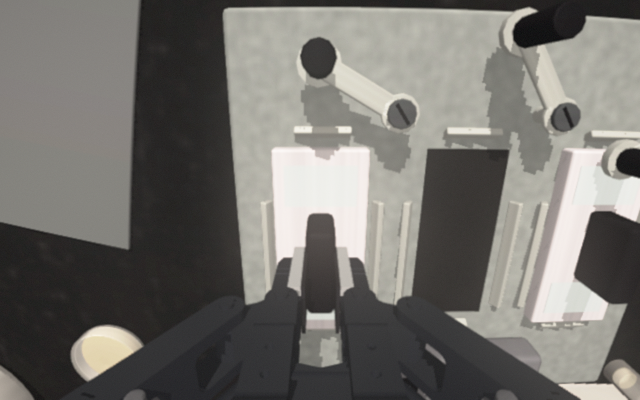

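```bash
python3 -m handwheel '[[0,0,2,0,0,0,5],[0,0,4,0,0,0,5],[0,0,6.5,0,0,0,5],[0,0,6.5,0,0,0,5],[0,0,6.5,0,0,0,5]]';python3 -m handwheel '[[0,0,0,0,0,0,30],[0,0,0,0,0,0,30],[0,0,0,0,0,0,30],[0,0,-15,0,0,0,30],[0,0,-35,0,0,0,30]]';python3 -m handwheel '[[0,0,-8,0,0,0,30],[0,0,-8,0,0,0,30]]'; python3 -c "
from h import *
plan([.4829,0.069,.2],4.1)
save('wrist','w19.png')"
```

```text
time_s: 18.37
tcp_pos: [0.5922, -0.0865, 0.0812]
eef_rot: [[-0.997, -0.071, 0.003], [-0.071, 0.997, -0.005], [-0.002, -0.005, -1.0]]
force: [-7.7, -0.5, 22.3]
width: 0.143
time_s: 18.78
tcp_pos: [0.5913, -0.0861, 0.115]
eef_rot: [[-0.997, -0.071, -0.0], [-0.071, 0.997, -0.004], [0.001, -0.004, -1.0]]
force: [-0.1, 1.5, 0.3]
width: 0.352
time_s: 18.95
tcp_pos: [0.592, -0.0862, 0.1246]
eef_rot: [[-0.997, -0.071, 0.002], [-0.071, 0.997, -0.005], [-0.002, -0.005, -1.0]]
force: [0.1, -0.1, -1.1]
width: 0.352
t 18.95 at [ 0.592  -0.0862  0.1246] yaw 4.06 q [-0.27  0.26  1.55 -0.    1.32 -1.91] w 0.352 F [ 0.1 -0.1 -1.1]
shift [ 97.7 162.2 -76.4] dist 204.1 rot [-0.3   0.09 -0.03]
```

View pics/w19.png

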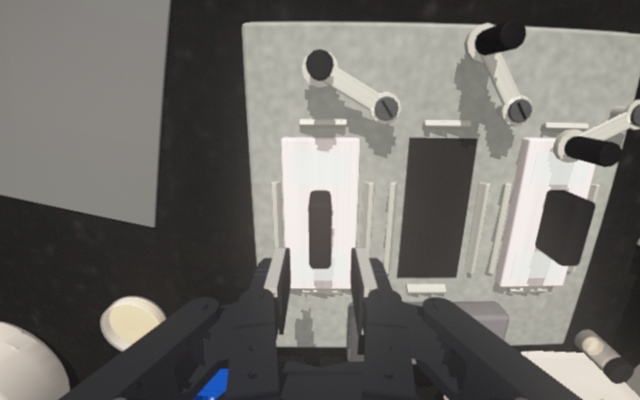

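Run:
```python
from h import *
st=robot.get_state();f=robot.grab_frame('wrist')
k=unproj(f,[(319,65)],.085,st)[0]; p=unproj(f,[(387,108)],.061,st)[0]; print(k,p,np.linalg.norm((k-p)[:2]))
plan([k[0]+.001,k[1],.125],4.1)
```

```text
[ 0.49748988 -0.09418317  0.085     ] [ 0.5156451  -0.05412886  0.061     ] 0.043976807968577614
t 19.05 at [ 0.5911 -0.086   0.1224] yaw 4.07 q [-0.27  0.27  1.55 -0.    1.32 -1.91] w 0.35 F [-0.7 -0.1 -1.3]
shift [93.  -1.6 -2.5] dist 93.0 rot [-0.25 -0.06 -0.03]
```

```bash
python3 -m handwheel '[[30,0,-3,0,0,0,30],[60,0,-3,0,0,0,30],[93,-1,-3,0,0,0,30],[93,-1,-3,0,0,0,30],[93,-1,-3,0,0,0,30]]';python3 -m handwheel '[[0,0,18,0,0,0,30],[0,0,35,0,0,0,30],[0,0,35,0,0,0,30],[0,0,35,0,0,0,10],[0,0,35,0,0,0,10]]' 25;python3 -m handwheel '[[0,0,0,0,0,0,10],[0,0,0,0,0,0,10],[0,0,0,0,0,0,10]]'; python3 -c "
from h import *
plan([.48,0.069,.2],4.1)
save('wrist','w20.png')"
```

```text
time_s: 19.47
tcp_pos: [0.4973, -0.0936, 0.1248]
eef_rot: [[-0.998, -0.07, -0.001], [-0.07, 0.998, -0.004], [0.002, -0.004, -1.0]]
force: [-0.2, -0.1, 0.9]
width: 0.354
time_s: 19.88
tcp_pos: [0.4978, -0.0937, 0.0902]
eef_rot: [[-0.998, -0.07, -0.001], [-0.07, 0.998, -0.004], [0.002, -0.004, -1.0]]
force: [-0.3, 2.3, -2.2]
width: 0.14
time_s: 20.13
tcp_pos: [0.4981, -0.0937, 0.0906]
eef_rot: [[-0.998, -0.07, -0.001], [-0.07, 0.998, -0.004], [0.001, -0.004, -1.0]]
force: [0.1, -0.1, -1.6]
width: 0.144
t 20.1333 at [ 0.4981 -0.0937  0.0906] yaw 4.03 q [-0.34  0.12  1.8  -0.    1.22 -1.98] w 0.144 F [ 0.1 -0.1 -1.6]
shift [   6.7  163.1 -110.1] dist 196.9 rot [-0.23 -0.06 -0.07]
```

View pics/w20.png

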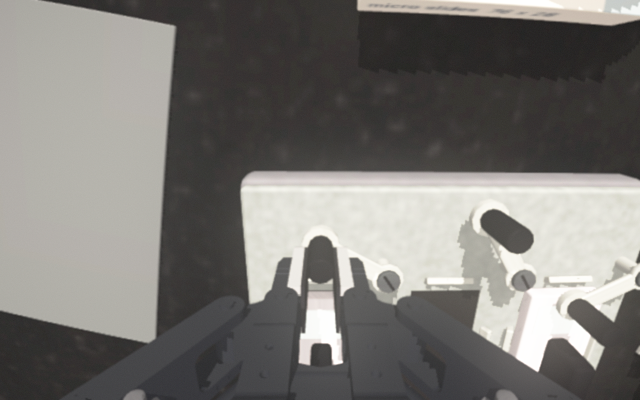

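```bash
python3 -m handwheel '[[-8.4,-4.3,-1,0,0,0,10],[-18.5,-6.4,-2,0,0,0,10],[-28.8,-6.1,-3,0,0,0,10],[-38.7,-3.5,-3,0,0,0,10],[-48,0.7,-3,0,0,0,10]]';python3 -m handwheel '[[0,0,0,0,0,0,10],[0,0,0,0,0,0,10]]';python3 -c "
from h import *
plan([.5343,.0702,.09],4.1)
save('wrist','w21.png')"
```

```text
time_s: 20.6
tcp_pos: [0.5464, -0.0897, 0.0935]
eef_rot: [[-0.998, -0.07, -0.001], [-0.07, 0.998, -0.004], [0.001, -0.004, -1.0]]
force: [-4.4, -1.2, -3.8]
width: 0.143
time_s: 20.77
tcp_pos: [0.5468, -0.0893, 0.0934]
eef_rot: [[-0.998, -0.071, -0.001], [-0.071, 0.998, -0.004], [0.001, -0.004, -1.0]]
force: [-4.5, 0.6, -3.4]
width: 0.145
t 20.7667 at [ 0.5468 -0.0893  0.0934] yaw 4.04 q [-0.3   0.21  1.69 -0.    1.25 -1.94] w 0.145 F [-4.5  0.6 -3.4]
shift [  1.2 160.    2.8] dist 160.0 rot [-0.21 -0.07 -0.06]
```

View pics/w21.png

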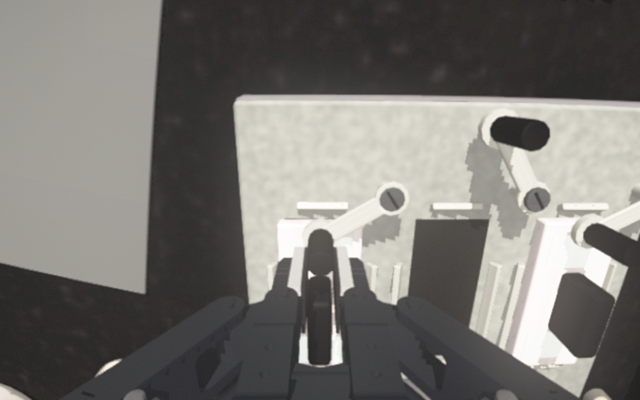

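```bash
python3 -m handwheel '[[0,0,0,0,0,0,30],[0,0,0,0,0,0,30],[0,0,0,0,0,0,30],[0,0,-20,0,0,0,30],[20,0,-60,0,0,0,30]]';python3 -m handwheel '[[0,35,-40,0,0,0,30],[0,70,-80,0,0,0,10],[0,100,-90,0,0,0,0],[0,100,-90,0,0,0,0],[0,100,-90,0,0,0,0]]' 40;python3 -c "
from h import *
plan([.6924,.0245,.15],4.1)
save('wrist','w22.png')"; python3 det.py
```

```text
time_s: 21.23
tcp_pos: [0.5276, -0.0904, 0.1479]
eef_rot: [[-0.997, -0.071, -0.007], [-0.071, 0.998, -0.002], [0.007, -0.002, -1.0]]
force: [2.0, -0.9, -0.4]
width: 0.351
time_s: 21.65
tcp_pos: [0.5214, 0.0114, 0.2399]
eef_rot: [[-0.997, -0.073, -0.003], [-0.073, 0.997, -0.003], [0.003, -0.002, -1.0]]
force: [-0.2, 0.2, -0.9]
width: -0.0
t 21.65 at [0.5214 0.0114 0.2399] yaw 4.19 q [-0.12  0.04  1.57 -0.    1.54 -1.77] w -0.0 F [-0.2  0.2 -0.9]
shift [-171.7    0.8   89.5] dist 193.6 rot [-0.13 -0.17  0.09]
carrier_a 0.95 [371.3 231.8] [0.5956 0.0773 0.003 ]
carrier_a 0.91 [227.2 233.5] [ 0.6114 -0.1002  0.003 ]
carrier_a 0.68 [377.  189.9] [0.5418 0.0775 0.003 ]
shaker 0.97 [307.5 219.4] [ 0.5863 -0.002   0.    ]
tray 0.76 [555.7 179.6] [0.5132 0.2936 0.    ]
bay_1 0.75 [307.5 231.4] [ 5.847e-01 -5.000e-04  4.000e-02]
bay_1 0.31 [524.4  15.6] [0.3528 0.1875 0.04  ]
pivot_1 0.9 [257.4 167.4] [ 0.5125 -0.0534  0.058 ]
pivot_1 0.74 [340.4 171. ] [0.5101 0.028  0.058 ]
pivot_1 0.58 [416.1 172.8] [0.5062 0.1028 0.058 ]
clip_1_end 0.93 [225.7 190.1] [ 0.541  -0.0878  0.0485]
start_top 0.57 [321.1 329.7] [0.6926 0.0226 0.068 ]
vial_1 0.46 [440.8 317.8] [0.7187 0.1906 0.    ]
marker_2 0.82 [522.3  15.7] [0.3423 0.2077 0.    ]
```

View pics/w22.png

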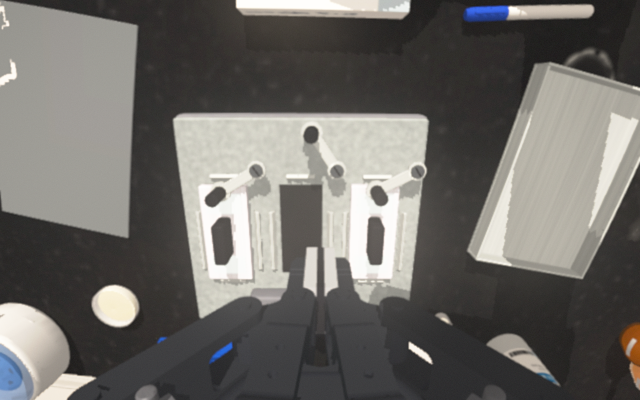

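```bash
python3 -m handwheel '[[-40,0,15,0,0,0,0],[-80,0,30,0,0,0,0],[-120,0,50,0,0,0,0],[-160,0,75,0,0,0,0],[-171.7,0,105,0,0,0,0]]';python3 -m handwheel '[[0,0,0,0,0,0,0],[0,0,0,0,0,0,0]]';python3 -c "
from h import *
plan([.6925,.0235,.096],4.1)
save('wrist','w23.png');save('top','t2.png')
im=cv2.imread('pics/t2.png');cv2.imwrite('pics/t2z.png',cv2.resize(im[140:250,220:330],None,fx=5,fy=5))
"
```

```text
time_s: 22.72
tcp_pos: [0.6954, 0.0214, 0.1323]
eef_rot: [[-0.998, -0.07, -0.002], [-0.07, 0.998, -0.003], [0.002, -0.002, -1.0]]
force: [0.2, 0.2, 1.0]
width: -0.002
time_s: 22.88
tcp_pos: [0.6952, 0.0215, 0.1296]
eef_rot: [[-0.997, -0.071, -0.006], [-0.071, 0.998, -0.002], [0.006, -0.002, -1.0]]
force: [-0.3, 1.2, 1.1]
width: -0.001
t 22.8833 at [0.6952 0.0215 0.1296] yaw 4.05 q [-0.08  0.46  1.27 -0.    1.41 -1.72] w -0.001 F [-0.3  1.2  1.1]
shift [ 2.4  2.3 33.6] dist 33.8 rot [-0.1  -0.37 -0.05]
```

View pics/w23.png

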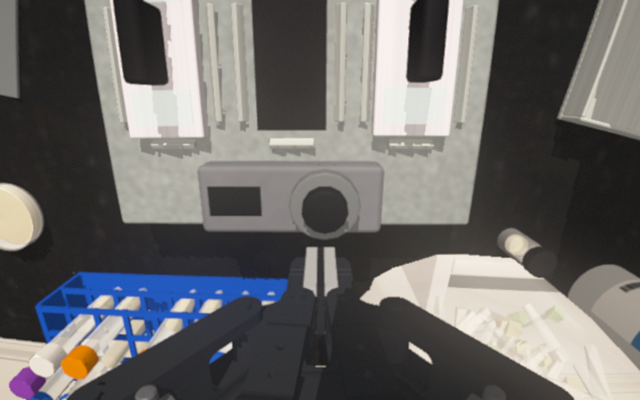

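View pics/t2z.png

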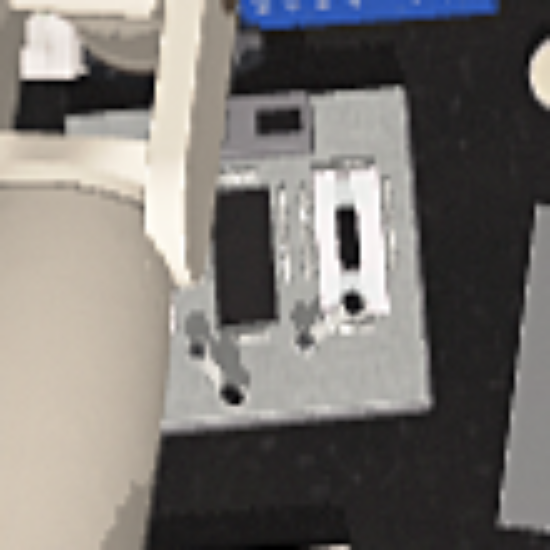

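Run:
```python
from h import *
st=robot.get_state();f=robot.grab_frame('wrist')
for z in (.062,.068,.072): print(unproj(f,[(325,208),(302,208),(348,208)],z,st))
plan([.691,.0235,.105],4.1)
```

```text
[[0.68592096 0.02305657 0.062     ]
 [0.68702521 0.00791666 0.062     ]
 [0.68482008 0.03819302 0.062     ]]
[[0.68378771 0.02283087 0.068     ]
 [0.68485878 0.00814588 0.068     ]
 [0.6827199  0.0375125  0.068     ]]
[[0.68236554 0.02268041 0.072     ]
 [0.68341449 0.00829869 0.072     ]
 [0.68131979 0.03705883 0.072     ]]
t 23.0333 at [0.6954 0.0213 0.1346] yaw 4.04 q [-0.08  0.45  1.27 -0.    1.41 -1.72] w 0.001 F [ 0.3 -0.2  0.9]
shift [ 4.2  2.6 29.6] dist 30.0 rot [-0.16  0.   -0.06]
```

```bash
python3 -m handwheel '[[7,2,4,0,0,0,0],[13,2,10,0,0,0,0],[13,2,20,0,0,0,0],[13,2,24,0,0,0,0],[13,2,24,0,0,0,0]]';python3 -m handwheel '[[0,0,0,0,0,0,0],[0,0,0,0,0,0,0]]';python3 -c "
from h import *
plan([.682,.0235,.095],4.1)
save('wrist','w24.png')
"
```

```text
time_s: 23.45
tcp_pos: [0.6815, 0.0223, 0.1093]
eef_rot: [[-0.998, -0.07, -0.001], [-0.07, 0.998, -0.003], [0.002, -0.003, -1.0]]
force: [-0.7, -0.4, -0.5]
width: 0.004
time_s: 23.62
tcp_pos: [0.6815, 0.0222, 0.1091]
eef_rot: [[-0.998, -0.07, -0.002], [-0.07, 0.998, -0.003], [0.002, -0.003, -1.0]]
force: [0.2, -0.0, 0.4]
width: 0.003
t 23.6167 at [0.6815 0.0222 0.1091] yaw 4.03 q [-0.08  0.44  1.34 -0.    1.36 -1.72] w 0.003 F [ 0.2 -0.   0.4]
shift [-0.6  1.2 14.1] dist 14.2 rot [-0.15 -0.11 -0.07]
```

View pics/w24.png

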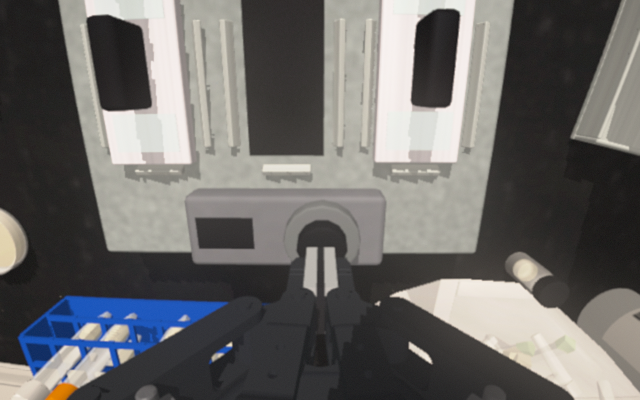

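Run:
```python
from h import *
st=robot.get_state();f=robot.grab_frame('wrist')
R=np.array(st['eef_rot']);p=np.array(st['tcp_pos'])
for d in (14,27,37):
    print(d,proj(f,[p+R@np.array([x,0,d])/1e3 for x in (11,0,-11)],st).round(1).tolist())
print(unproj(f,[(322,236)],.072,st),proj(f,[p+[0,0,.072-p[2]]],st))
im=cv2.imread('pics/w24.png');cv2.imwrite('pics/w24z.png',cv2.resize(im[180:320,250:400],None,fx=5,fy=4))
```

```text
14 [[321.3, 244.4], [321.2, 264.3], [321.2, 283.4]]
27 [[321.2, 233.4], [321.2, 252.2], [321.2, 270.1]]
37 [[321.2, 226.0], [321.2, 243.9], [321.1, 261.1]]
[[0.67673895 0.02227857 0.072     ]] [[321.32887657 243.79104156]]
```

View pics/w24z.png

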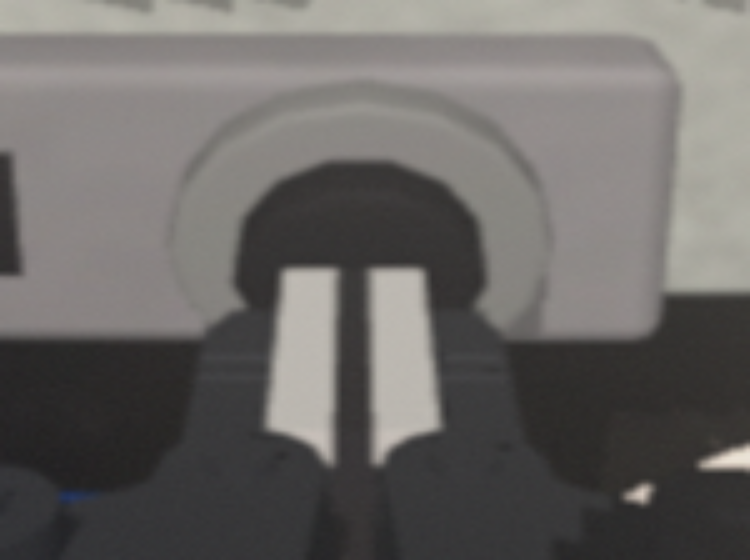

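```bash
python3 -m handwheel '[[3,0,3,0,0,0,0],[3,0,6,0,0,0,0],[3,0,9,0,0,0,0],[3,0,9,0,0,0,0]]';python3 -m handwheel '[[0,0,2,0,0,0,0],[0,0,4,0,0,0,0],[0,0,6,0,0,0,0],[0,0,6,0,0,0,0]]'
```

```text
time_s: 24.05
tcp_pos: [0.6783, 0.0221, 0.0995]
eef_rot: [[-0.998, -0.07, -0.002], [-0.07, 0.998, -0.003], [0.002, -0.002, -1.0]]
force: [0.2, 0.2, 0.7]
width: 0.0
time_s: 24.38
tcp_pos: [0.6785, 0.0221, 0.0934]
eef_rot: [[-0.998, -0.07, -0.002], [-0.07, 0.998, -0.003], [0.002, -0.002, -1.0]]
force: [0.7, -0.3, 4.5]
width: -0.002
```

```bash
python3 -m handwheel '[[0,0,2,0,0,0,0],[0,0,2,0,0,0,0]]';python3 -m handwheel '[[0,0,2.5,0,0,0,0],[0,0,2.5,0,0,0,0]]';python3 -m handwheel '[[0,0,2.5,0,0,0,0],[0,0,2.5,0,0,0,0]]'
```

```text
time_s: 24.55
tcp_pos: [0.6786, 0.0221, 0.092]
eef_rot: [[-0.998, -0.07, -0.001], [-0.07, 0.998, -0.003], [0.001, -0.003, -1.0]]
force: [-3.1, -0.8, 7.0]
width: -0.003
time_s: 24.72
tcp_pos: [0.6787, 0.022, 0.0918]
eef_rot: [[-0.998, -0.07, 0.0], [-0.07, 0.998, -0.003], [0.0, -0.003, -1.0]]
force: [-10.0, 0.5, 23.7]
width: 0.001
time_s: 24.88
tcp_pos: [0.6787, 0.022, 0.0916]
eef_rot: [[-0.998, -0.071, 0.001], [-0.071, 0.998, -0.003], [-0.001, -0.003, -1.0]]
force: [-14.0, 0.7, 27.4]
width: 0.002
```

```bash
python3 - <<'E'
from h import *
save('wrist','w25.png')
im=cv2.imread('pics/w25.png');cv2.imwrite('pics/w25z.png',cv2.resize(im[180:320,250:400],None,fx=5,fy=4))
E
python3 -m handwheel '[[0,0,-5,0,0,0,0],[0,0,-12,0,0,0,0],[0,0,-25,0,0,0,0],[0,0,-40,0,0,0,0],[0,0,-40,0,0,0,0]]'
python3 - <<'E'
from h import *
save('wrist','w26.png')
E
```

```text
time_s: 25.35
tcp_pos: [0.6797, 0.0221, 0.1351]
eef_rot: [[-0.997, -0.071, 0.005], [-0.071, 0.998, -0.003], [-0.005, -0.004, -1.0]]
force: [0.1, -0.5, 0.8]
width: -0.001
```

View pics/w25z.png

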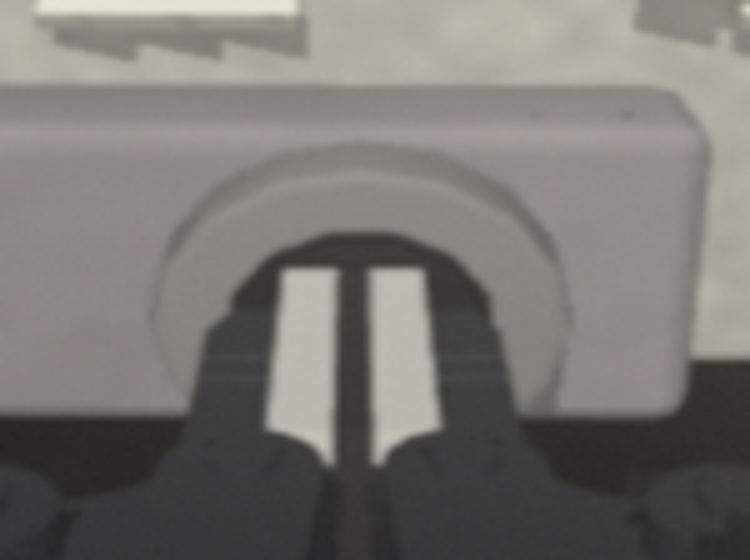

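View pics/w26.png

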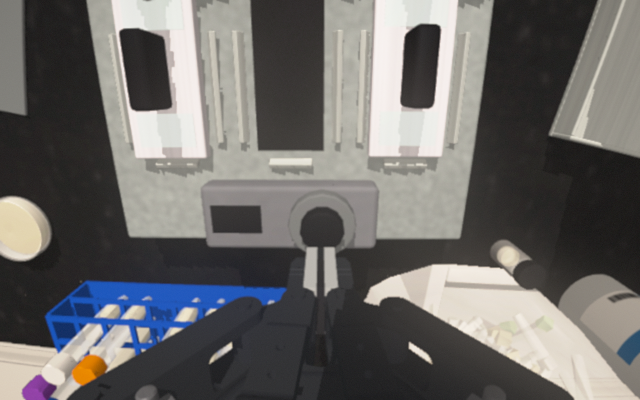

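```bash
python3 -m handwheel '[[0,0,20,0,0,0,0],[0,0,33,0,0,0,0],[0,0,34,0,0,0,0],[0,0,34,0,0,0,0]]' | grep -E "tcp|force"; for i in 1 2 3 4 5; do python3 -m handwheel '[[0,0,1.3,0,0,0,0],[0,0,1.3,0,0,0,0]]'| grep -E "tcp|force"; done
```

```text
tcp_pos: [0.6787, 0.022, 0.0981]
force: [-1.2, 0.3, 0.9]
tcp_pos: [0.6789, 0.022, 0.0969]
force: [-0.7, -0.1, 1.8]
tcp_pos: [0.6791, 0.022, 0.096]
force: [0.1, -0.3, 3.0]
tcp_pos: [0.6791, 0.022, 0.0948]
force: [-0.6, -0.6, 4.3]
tcp_pos: [0.6791, 0.022, 0.0934]
force: [-0.3, 0.5, 3.6]
tcp_pos: [0.6791, 0.022, 0.0921]
force: [-2.3, 1.7, 4.3]
```

```bash
python3 -m handwheel '[[0,0,3,0,0,0,0],[0,0,3,0,0,0,0],[0,0,3,0,0,0,0]]'| grep -E "tcp|force"; python3 -m handwheel '[[0,0,-8,0,0,0,0],[0,0,-20,0,0,0,0],[0,0,-40,0,0,0,0],[0,0,-75,0,0,0,15],[0,0,-100,0,0,0,30]]'; python3 -c "
from h import *
plan([.52,.02,.22],4.1)
save('side','s2.png')
im=cv2.imread('pics/s2.png');cv2.imwrite('pics/s2z.png',cv2.resize(im[140:240,240:360],None,fx=6,fy=6))
"
```

```text
tcp_pos: [0.6793, 0.022, 0.0916]
force: [-13.2, 1.0, 30.0]
time_s: 27.23
tcp_pos: [0.679, 0.0224, 0.194]
eef_rot: [[-0.997, -0.071, 0.005], [-0.071, 0.997, -0.004], [-0.004, -0.004, -1.0]]
force: [1.5, 0.4, 0.6]
width: 0.271
t 27.2333 at [0.679  0.0224 0.194 ] yaw 4.05 q [-0.08  0.38  1.25 -0.    1.5  -1.72] w 0.271 F [1.5 0.4 0.6]
shift [158.6   8.8 -26.7] dist 161.1 rot [-0.22  0.25 -0.05]
```

View pics/s2z.png

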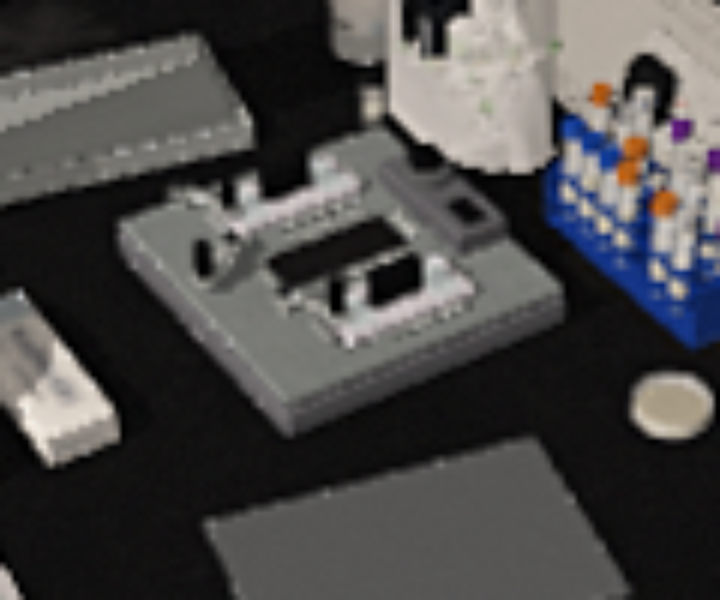

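```bash
python3 -c "
from h import *
plan([.5355,.0695,.135],4.1)"; python3 -m handwheel '[[40,15,0,0,0,0,30],[80,30,10,0,0,0,30],[120,45,20,0,0,0,30],[140,57,40,0,0,0,30],[140,57,59,0,0,0,30]]'; python3 -m handwheel '[[0,0,0,0,0,0,30],[0,0,0,0,0,0,30]]'; python3 -c "
from h import *
plan([.5355,.0695,.092],4.1)
save('wrist','w27.png')"
```

```text
t 27.2833 at [0.6804 0.0223 0.1994] yaw 4.05 q [-0.08  0.38  1.24 -0.    1.51 -1.72] w 0.345 F [ 0.1 -0.3  5.5]
shift [141.8  57.6  62.6] dist 165.4 rot [-0.28  0.62 -0.05]
time_s: 27.7
tcp_pos: [0.5336, 0.0708, 0.1386]
eef_rot: [[-0.997, -0.072, 0.012], [-0.072, 0.997, -0.004], [-0.011, -0.004, -1.0]]
force: [-0.6, -1.2, -0.2]
width: 0.356
time_s: 27.87
tcp_pos: [0.5332, 0.0709, 0.1388]
eef_rot: [[-0.997, -0.072, 0.011], [-0.072, 0.997, -0.003], [-0.01, -0.004, -1.0]]
force: [0.1, 0.7, 1.1]
width: 0.355
t 27.8667 at [0.5332 0.0709 0.1388] yaw 4.15 q [-0.01  0.13  1.68 -0.    1.32 -1.65] w 0.355 F [0.1 0.7 1.1]
shift [-1.7 -1.4 46.8] dist 46.9 rot [-0.24  0.6   0.05]
```

View pics/w27.png

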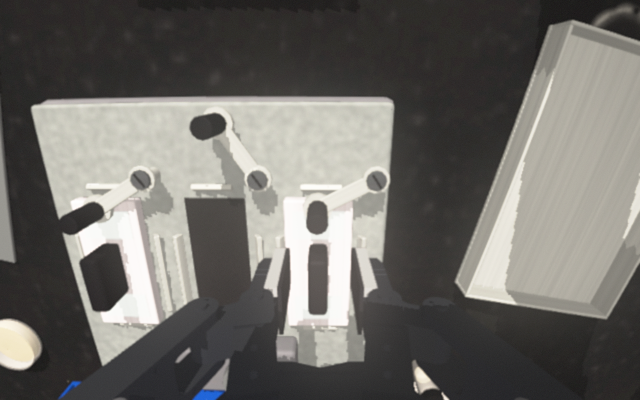

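```bash
python3 -m handwheel '[[-2,-2,20,0,0.3,0,30],[-2,-2,40,0,0.6,0,30],[-2,-2,47,0,0.6,0,30],[-2,-2,47,0,0.6,0,30],[-2,-2,47,0,0.6,0,10]]' 30;python3 -m handwheel '[[0,0,0,0,0,0,10],[0,0,0,0,0,0,10],[0,0,0,0,0,0,10],[0,0,0,0,0,0,10]]'; python3 -c "
from h import *
plan([.4858,.0685,.092],4.1)
save('wrist','w28.png')"
```

```text
time_s: 28.33
tcp_pos: [0.5376, 0.0685, 0.0935]
eef_rot: [[-0.997, -0.072, 0.002], [-0.072, 0.997, -0.004], [-0.002, -0.004, -1.0]]
force: [0.3, -0.1, 0.8]
width: 0.228
time_s: 28.67
tcp_pos: [0.5377, 0.0687, 0.0941]
eef_rot: [[-0.997, -0.072, 0.003], [-0.072, 0.997, -0.004], [-0.003, -0.004, -1.0]]
force: [-0.9, 5.1, 0.7]
width: 0.131
t 28.6667 at [0.5377 0.0687 0.0941] yaw 4.12 q [-0.01  0.18  1.72 -0.    1.24 -1.65] w 0.131 F [-0.9  5.1  0.7]
shift [51.8  3.5  1.9] dist 52.0 rot [-0.24  0.16  0.02]
```

View pics/w28.png

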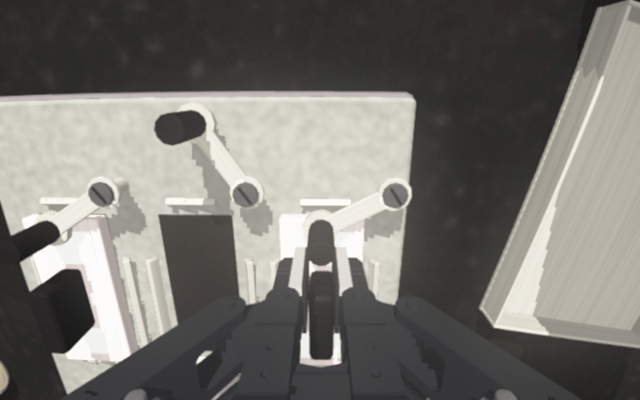

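```bash
python3 -m handwheel '[[11.4,-3.4,-1,0,0,0,10],[22.2,-5.8,-1,0,0,0,10],[33,-5.6,-1,0,0,0,10],[43.4,-2.8,-1,0,0,0,10],[51.1,2.9,-1,0,0,0,10]]';python3 -m handwheel '[[0,0,0,0,0,0,10],[0,0,0,0,0,0,30],[0,0,0,0,0,0,30],[0,0,0,0,0,0,30],[0,0,-30,0,0,0,30]]';python3 -m handwheel '[[0,0,-30,0,0,0,30],[0,0,-30,0,0,0,30]]';python3 -c "
from h import *
plan([.48,.0685,.092],4.1)
save('wrist','w29.png')"
```

```text
time_s: 29.13
tcp_pos: [0.4888, 0.07, 0.0964]
eef_rot: [[-0.997, -0.071, 0.011], [-0.071, 0.997, 0.001], [-0.011, 0.0, -1.0]]
force: [25.3, 26.3, -2.9]
width: 0.122
time_s: 29.55
tcp_pos: [0.4863, 0.0696, 0.1224]
eef_rot: [[-0.997, -0.071, 0.004], [-0.071, 0.998, 0.001], [-0.004, 0.0, -1.0]]
force: [-0.7, 0.6, -1.8]
width: 0.352
time_s: 29.72
tcp_pos: [0.4878, 0.0692, 0.1569]
eef_rot: [[-0.997, -0.07, 0.009], [-0.07, 0.998, 0.0], [-0.009, -0.001, -1.0]]
force: [0.2, 1.3, 1.5]
width: 0.352
t 29.7167 at [0.4878 0.0692 0.1569] yaw 4.03 q [-0.02  0.02  1.76  0.    1.35 -1.66] w 0.352 F [0.2 1.3 1.5]
shift [ 8.4 -0.2 64.8] dist 65.4 rot [-0.03  0.51 -0.07]
```

View pics/w29.png

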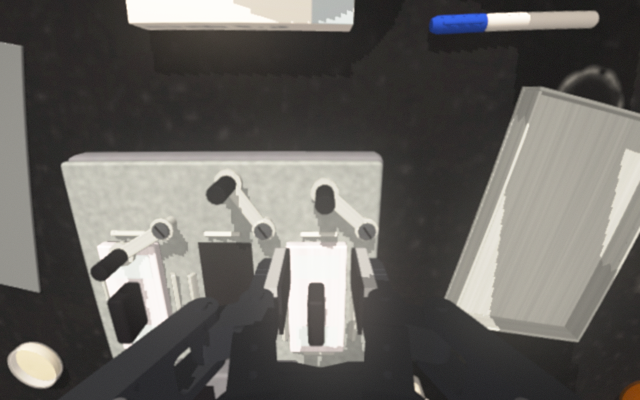

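```bash
python3 -m handwheel '[[-12,-40,0,0,0.5,0,30],[-24,-80,0,0,0.5,0,30],[-36,-120,10,0,0.5,0,30],[-47.5,-162,20,0,0.5,0,30],[-47.5,-162,20,0,0.5,0,30]]';python3 -m handwheel '[[0,0,0,0,0,0,30],[0,0,0,0,0,0,30]]';python3 -c "
from h import *
plan([.547,-.0893,.092],4.1)
save('wrist','w30.png')"
```

```text
time_s: 30.18
tcp_pos: [0.5468, -0.0942, 0.1325]
eef_rot: [[-0.998, -0.067, -0.004], [-0.067, 0.998, -0.001], [0.004, -0.001, -1.0]]
force: [-0.4, 0.4, -0.3]
width: 0.352
time_s: 30.35
tcp_pos: [0.5463, -0.0949, 0.1312]
eef_rot: [[-0.998, -0.065, -0.006], [-0.065, 0.998, -0.001], [0.006, -0.001, -1.0]]
force: [0.7, 1.6, 0.9]
width: 0.35
t 30.35 at [ 0.5463 -0.0949  0.1312] yaw 3.75 q [-0.31  0.18  1.64 -0.    1.33 -1.95] w 0.35 F [0.7 1.6 0.9]
shift [-1.3  5.6 39.2] dist 39.6 rot [-0.03 -0.33 -0.35]
```

View pics/w30.png

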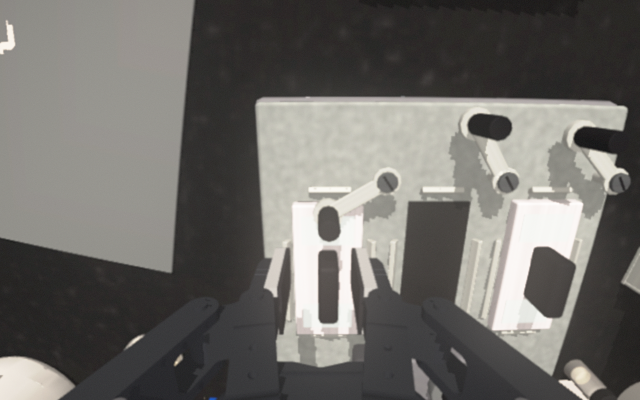

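Knob at (328,222), about 8 px right of the finger midline (320): shift +5.5 mm in y, then descend.

```bash
python3 -m handwheel '[[-1,5.5,5,0,-0.3,-0.3,30],[-1,5.5,22,0,-0.3,-0.3,30],[-1,5.5,39,0,-0.3,-0.3,30],[-1,5.5,39,0,-0.3,-0.3,30],[-1,5.5,39,0,-0.3,-0.3,10]]' 30;python3 -m handwheel '[[0,0,0,0,0,0,10],[0,0,0,0,0,0,10],[0,0,0,0,0,0,10],[0,0,0,0,0,0,10]]'; python3 -c "
from h import *
plan([.4858,.0685,.092],4.1)
save('wrist','w31.png')"
```

```text
time_s: 30.82
tcp_pos: [0.5463, -0.0872, 0.0926]
eef_rot: [[-0.997, -0.073, -0.001], [-0.073, 0.997, -0.0], [0.001, -0.0, -1.0]]
force: [0.1, -0.3, 0.3]
width: 0.229
time_s: 31.15
tcp_pos: [0.5475, -0.0879, 0.0944]
eef_rot: [[-0.997, -0.074, 0.003], [-0.074, 0.997, -0.003], [-0.003, -0.003, -1.0]]
force: [5.6, -10.5, -3.5]
width: 0.137
t 31.15 at [ 0.5475 -0.0879  0.0944] yaw 4.22 q [-0.3   0.2   1.69 -0.    1.24 -1.94] w 0.137 F [  5.6 -10.5  -3.5]
shift [ 50.1 160.5   1.7] dist 168.2 rot [-0.17  0.17  0.12]
```

View pics/w31.png

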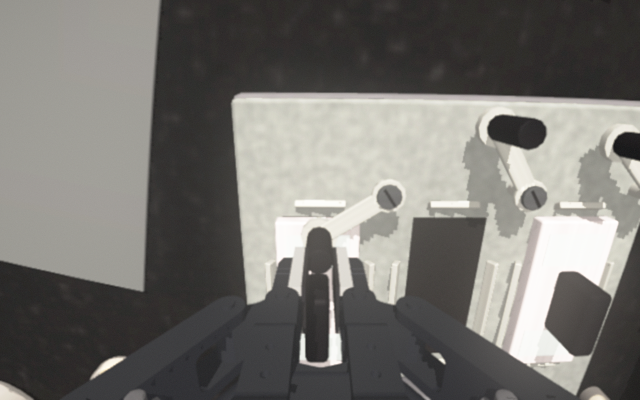

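```bash
python3 -m handwheel '[[9.9,-5.5,-1,0,0,0,10],[19.8,-8.1,-1,0,0,0,10],[30.2,-8.4,-1,0,0,0,10],[40.2,-6.3,-1,0,0,0,10],[48.7,-2,-1,0,0,0,10]]';python3 -m handwheel '[[0,0,0,0,0,0,10],[0,0,0,0,0,0,30],[0,0,0,0,0,0,30],[0,0,0,0,0,0,30],[0,0,-30,0,0,0,30]]';python3 -m handwheel '[[0,0,-40,0,0,0,30],[0,40,-60,0,0,0,30],[0,70,-70,0,0,0,30],[0,70,-70,0,0,0,30]]';python3 -c "
from h import *
plan([.48,.0685,.092],4.1)
save('wrist','w32.png')"
```

```text
time_s: 31.62
tcp_pos: [0.4982, -0.0939, 0.0958]
eef_rot: [[-0.997, -0.073, 0.004], [-0.073, 0.997, -0.004], [-0.003, -0.004, -1.0]]
force: [-3.6, -11.1, -2.3]
width: 0.137
time_s: 32.03
tcp_pos: [0.4962, -0.093, 0.1218]
eef_rot: [[-0.997, -0.073, -0.003], [-0.073, 0.997, -0.002], [0.003, -0.001, -1.0]]
force: [-0.3, -0.8, -1.0]
width: 0.354
time_s: 32.37
tcp_pos: [0.4918, -0.0193, 0.1948]
eef_rot: [[-0.997, -0.076, 0.001], [-0.076, 0.997, -0.001], [-0.001, -0.001, -1.0]]
force: [0.8, -0.4, 0.3]
width: 0.351
t 32.3667 at [ 0.4918 -0.0193  0.1948] yaw 4.34 q [-0.2  -0.    1.7  -0.    1.44 -1.84] w 0.351 F [ 0.8 -0.4  0.3]
shift [  5.3  88.6 102.7] dist 135.7 rot [-0.06  0.08  0.24]
```

View pics/w32.png

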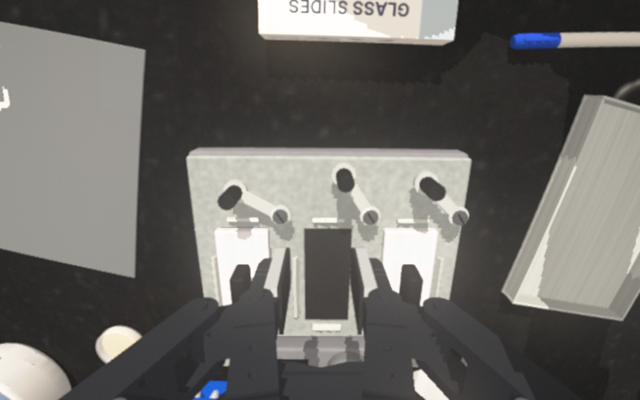

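Run:
```python
from car import *
carriers('top',.025,'tray',.3)
st=robot.get_state();f=robot.grab_frame('wrist')
s1={'tcp_pos':[.457,.0116,.3011],'eef_rot':[[-1,.002,.002],[.002,1,0],[-.002,0,-1]]}
W=unproj(f,[(494,105),(609,122),(551.5,278),(450,266)],.025,s1)[:,:2]; print(W,W.mean(0))
e=W[0]-W[3]+W[1]-W[2]; print(np.degrees(np.arctan2(-e[1],-e[0])),np.linalg.norm(W[0]-W[3]),np.linalg.norm(W[0]-W[1]))
im=cv2.imread('pics/w1.png');cv2.imwrite('pics/w1t.png',cv2.resize(im[90:290,440:620],None,fx=3.5,fy=3))
```

```text
tray 0.93 px [192. 211.] centre mm 510.4 289.7 size 231.4 160.0 long-axis deg -6.8
tray 0.52 px [283. 172.] centre mm 587.6 -8.2 size 264.5 257.2 long-axis deg -86.3
[[0.38760399 0.22442698]
 [0.40510997 0.38198471]
 [0.63345897 0.3558677 ]
 [0.61066478 0.19730125]] [0.50920943 0.28989516]
-6.726825624726783 0.2247040725549917 0.15852727074696119
```

View pics/w1t.png

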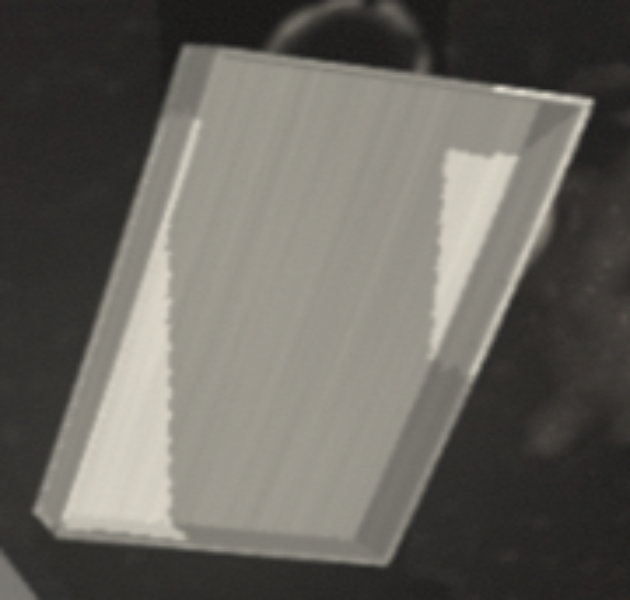

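```bash
python3 -c "
from h import *
plan([.5803,.0722,.13],4.1)";python3 -m handwheel '[[-24,21,5,0,0,0,30],[-48,42,20,0,0,0,40],[-72,63,40,0,0,0,40],[-95,85,65,0,0,0,40],[-95,85,65,0,0,0,40]]';python3 -m handwheel '[[0,0,0,0,0,0,40],[0,0,0,0,0,0,40]]';python3 -c "
from h import *
plan([.5803,.0722,.08],4.1)
save('wrist','w33.png')"
```

```text
t 32.5667 at [ 0.4912 -0.0234  0.1912] yaw 4.23 q [-0.2   0.    1.7  -0.    1.44 -1.85] w 0.354 F [-0.6  0.2 -0.5]
shift [-96.1  88.8  60.7] dist 144.3 rot [-0.08 -0.21  0.13]
time_s: 32.98
tcp_pos: [0.58, 0.0703, 0.1194]
eef_rot: [[-0.997, -0.074, -0.011], [-0.074, 0.997, -0.001], [0.011, 0.0, -1.0]]
force: [1.0, 0.7, -0.2]
width: 0.471
time_s: 33.15
tcp_pos: [0.5796, 0.0696, 0.1177]
eef_rot: [[-0.997, -0.074, -0.014], [-0.074, 0.997, -0.001], [0.014, 0.0, -1.0]]
force: [0.2, -0.5, -0.9]
width: 0.47
t 33.15 at [0.5796 0.0696 0.1177] yaw 4.23 q [-0.01  0.25  1.58 -0.    1.32 -1.66] w 0.47 F [ 0.2 -0.5 -0.9]
shift [-1.4  2.5 37.7] dist 37.8 rot [ 0.01 -0.78  0.13]
```

View pics/w33.png

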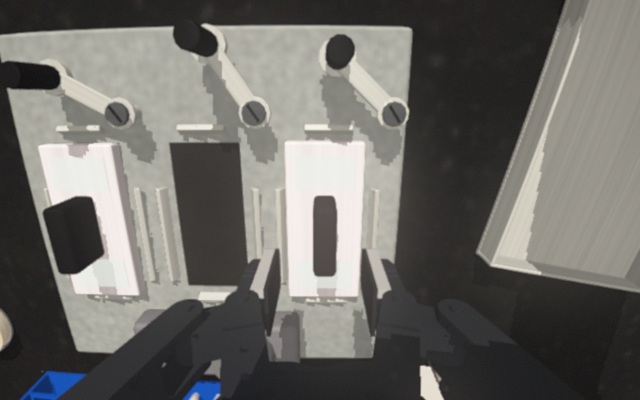

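```bash
python3 -m handwheel '[[-1.4,2.5,15,0,-0.8,0,40],[-1.4,2.5,30,0,-0.8,0,40],[-1.4,2.5,38,0,-0.8,0,40],[-1.4,2.5,38,0,-0.8,0,40],[-1.4,2.5,38,0,-0.8,0,5]]' 60;python3 -m handwheel '[[0,0,0,0,0,0,5],[0,0,0,0,0,0,5],[0,0,0,0,0,0,5],[0,0,0,0,0,0,5],[0,0,-5,0,0,0,5]]';python3 -m handwheel '[[0,0,-20,0,0,0,5],[0,0,-55,0,0,0,5],[0,0,-90,0,0,0,5],[0,0,-110,0,0,0,5],[0,0,-110,0,0,0,5]]';python3 -c "
from h import *
plan([.5547,.2847,.15],-96.8)
save('wrist','w34.png')"
```

```text
time_s: 33.62
tcp_pos: [0.5806, 0.0713, 0.0816]
eef_rot: [[-0.997, -0.073, 0.002], [-0.073, 0.997, 0.0], [-0.002, -0.0, -1.0]]
force: [0.2, -0.7, 0.2]
width: 0.342
time_s: 34.03
tcp_pos: [0.5806, 0.0712, 0.0869]
eef_rot: [[-0.997, -0.072, 0.002], [-0.072, 0.997, -0.0], [-0.002, -0.0, -1.0]]
force: [0.4, -0.0, 0.1]
width: 0.139
time_s: 34.45
tcp_pos: [0.5818, 0.0712, 0.2027]
eef_rot: [[-0.997, -0.073, 0.01], [-0.073, 0.997, -0.0], [-0.01, -0.001, -1.0]]
force: [-0.4, 0.5, -0.7]
width: 0.141
t 34.45 at [0.5818 0.0712 0.2027] yaw 4.16 q [-0.01  0.18  1.48 -0.    1.46 -1.65] w 0.141 F [-0.4  0.5 -0.7]
shift [ 12.1 214.9  52.4] dist 221.5 rot [  0.47   0.46 100.96]
```

View pics/w34.png

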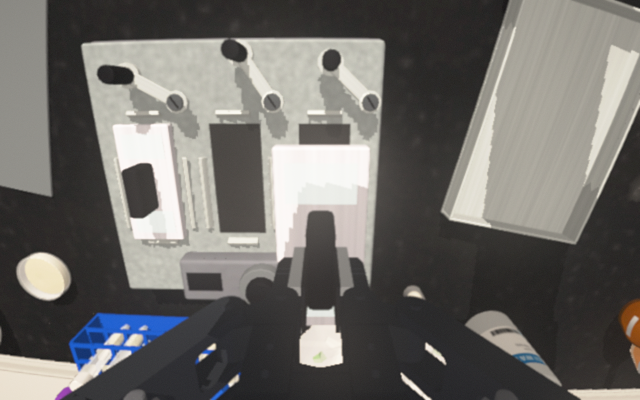

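```bash
python3 -m handwheel '[[12,12,0,0,0,7,5],[24,25,0,0,0,14,5],[36,40,0,0,0,21,5],[45,58,0,0,0,28,5],[48,76,0,0,0,35,5]]';python3 -c "
from h import *
plan([.5547,.2847,.18],-96.8)"
```

```text
time_s: 34.92
tcp_pos: [0.5263, 0.144, 0.1987]
eef_rot: [[-0.855, 0.518, 0.006], [0.518, 0.855, -0.0], [-0.005, 0.003, -1.0]]
force: [-0.1, -0.5, -0.6]
width: 0.141
t 34.9167 at [0.5263 0.144  0.1987] yaw -31.21 q [ 0.13  0.11  1.58 -0.    1.45 -0.9 ] w 0.141 F [-0.1 -0.5 -0.6]
shift [ 48.7 135.   18.8] dist 144.8 rot [ 0.3   0.17 65.59]
```

```bash
python3 -m handwheel '[[5,13,0,0,0,7,5],[10,27,0,0,0,14,5],[15,40,0,0,0,21,5],[20,54,0,0,0,28,5],[25,67,0,0,0,35,5]]';python3 -c "
from h import *
plan([.5547,.2847,.18],-96.8)"
```

```text
time_s: 35.33
tcp_pos: [0.5393, 0.2149, 0.1977]
eef_rot: [[-0.398, 0.917, 0.004], [0.917, 0.398, -0.001], [-0.002, 0.004, -1.0]]
force: [0.6, 0.9, -1.4]
width: 0.139
t 35.3333 at [0.5393 0.2149 0.1977] yaw -66.55 q [ 0.25  0.18  1.5  -0.    1.46 -0.16] w 0.139 F [ 0.6  0.9 -1.4]
shift [57.9 41.8 17.8] dist 73.6 rot [ 0.24  0.07 30.25]
```

```bash
python3 -m handwheel '[[13,9,10,0,0,7,5],[26,19,20,0,0,14,5],[39,28,30,0,0,21,5],[52,37,50,0,0,28,5],[57.9,41.8,70,0,0,30,5]]';python3 -m handwheel '[[0,0,0,0,0,0,5],[0,0,0,0,0,0,5]]';python3 -c "
from h import *
plan([.5547,.2847,.043],-96.8)
save('wrist','w35.png')"
```

```text
time_s: 35.75
tcp_pos: [0.5547, 0.2861, 0.1265]
eef_rot: [[0.121, 0.993, 0.004], [0.993, -0.121, -0.0], [0.0, 0.004, -1.0]]
force: [0.5, 1.0, -1.6]
width: 0.143
time_s: 35.92
tcp_pos: [0.5538, 0.286, 0.1249]
eef_rot: [[0.119, 0.993, 0.001], [0.993, -0.119, -0.002], [-0.002, 0.001, -1.0]]
force: [-0.9, -0.2, -0.5]
width: 0.139
t 35.9167 at [0.5538 0.286  0.1249] yaw -96.85 q [ 0.35  0.31  1.48 -0.    1.34  0.47] w 0.139 F [-0.9 -0.2 -0.5]
shift [-1.   1.  81.9] dist 81.9 rot [ 0.05  0.09 -0.05]
```

View pics/w35.png

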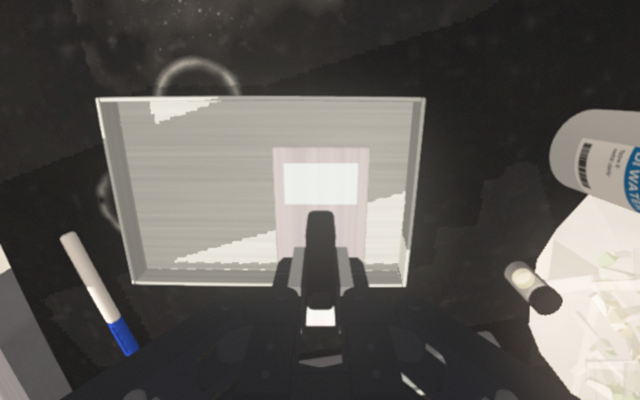

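```bash
python3 -m handwheel '[[0,0,30,0,0,0,5],[0,0,60,0,0,0,5],[0,0,72,0,0,0,5],[0,0,76,0,0,0,5],[0,0,78,0,0,0,5]]';python3 -m handwheel '[[0,0,1,0,0,0,5],[0,0,3,0,0,0,5],[0,0,3,0,0,0,5]]'
```

```text
time_s: 36.38
tcp_pos: [0.555, 0.2854, 0.0492]
eef_rot: [[0.119, 0.993, 0.003], [0.993, -0.119, -0.001], [-0.0, 0.003, -1.0]]
force: [0.3, -0.7, -1.2]
width: 0.143
time_s: 36.63
tcp_pos: [0.5556, 0.2856, 0.0473]
eef_rot: [[0.119, 0.993, 0.005], [0.993, -0.119, -0.0], [0.0, 0.005, -1.0]]
force: [0.3, -0.5, -0.5]
width: 0.141
```

```bash
python3 -m handwheel '[[0,0,2,0,0,0,5],[0,0,4.5,0,0,0,5],[0,0,4.5,0,0,0,5]]';python3 -m handwheel '[[0,0,2,0,0,0,5],[0,0,2,0,0,0,5]]'
```

```text
time_s: 36.88
tcp_pos: [0.5563, 0.2858, 0.0459]
eef_rot: [[0.119, 0.993, 0.007], [0.993, -0.119, 0.0], [0.001, 0.007, -1.0]]
force: [-12.2, -6.5, 33.8]
width: 0.146
time_s: 37.05
tcp_pos: [0.5567, 0.286, 0.046]
eef_rot: [[0.118, 0.993, 0.009], [0.993, -0.118, 0.001], [0.002, 0.009, -1.0]]
force: [-7.8, -3.1, 20.3]
width: 0.147
```

```bash
python3 -m handwheel '[[0,0,-1,0,0,0,30],[0,0,-1,0,0,0,30],[0,0,-1,0,0,0,30],[0,0,-20,0,0,0,30],[0,0,-50,0,0,0,30]]';python3 -m handwheel '[[0,0,-40,0,0,0,30],[0,0,-80,0,0,0,30],[0,0,-100,0,0,0,30],[0,0,-100,0,0,0,30]]';python3 -c "
from h import *
plan([.5922,-.0865,.13],4.1)
save('wrist','w36.png')"
```

```text
time_s: 37.47
tcp_pos: [0.5549, 0.2853, 0.0935]
eef_rot: [[0.118, 0.993, 0.004], [0.993, -0.118, -0.001], [-0.001, 0.004, -1.0]]
force: [0.4, 0.0, -0.3]
width: 0.354
time_s: 37.8
tcp_pos: [0.5559, 0.2861, 0.1991]
eef_rot: [[0.118, 0.993, 0.011], [0.993, -0.118, 0.002], [0.003, 0.011, -1.0]]
force: [-0.4, 0.3, -0.8]
width: 0.351
t 37.8 at [0.5559 0.2861 0.1991] yaw -96.79 q [ 0.35  0.27  1.39 -0.    1.47  0.47] w 0.351 F [-0.4  0.3 -0.8]
shift [-365.9   79.3   68.9] dist 380.6 rot [   0.6     0.43 -100.89]
```

View pics/w36.png

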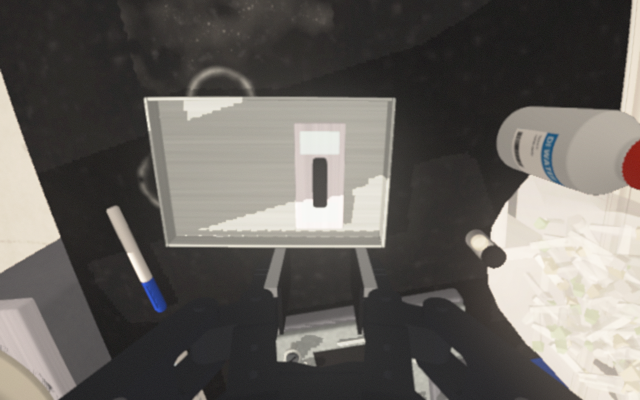

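```bash
python3 -m handwheel '[[-25,-6,0,0,0,-7,40],[-50,-12,0,0,0,-14,40],[-75,-18,0,0,0,-21,40],[-100,-24,0,0,0,-28,40],[-125,-30,0,0,0,-35,40]]';python3 -c "
from h import *
plan([.5622,-.0865,.19],4.1)"
```

```text
time_s: 38.27
tcp_pos: [0.5097, 0.1642, 0.1944]
eef_rot: [[-0.478, 0.878, 0.006], [0.878, 0.478, 0.0], [-0.003, 0.006, -1.0]]
force: [0.4, -0.9, 0.2]
width: 0.467
t 38.2667 at [0.5097 0.1642 0.1944] yaw -61.43 q [ 0.17  0.09  1.61 -0.    1.44 -0.33] w 0.467 F [ 0.4 -0.9  0.2]
shift [-245.2  -73.8    4.6] dist 256.2 rot [  0.2    0.33 -65.53]
```

```bash
python3 -m handwheel '[[-26,-8,0,0,0,-7,40],[-52,-16,0,0,0,-14,40],[-78,-24,0,0,0,-21,40],[-104,-31,0,0,0,-28,40],[-130,-39,0,0,0,-35,40]]';python3 -c "
from h import *
plan([.5722,-.0865,.16],4.1)"
```

```text
time_s: 38.68
tcp_pos: [0.5374, 0.0301, 0.1933]
eef_rot: [[-0.898, 0.44, 0.005], [0.44, 0.898, 0.0], [-0.004, 0.002, -1.0]]
force: [-0.7, 0.4, 0.4]
width: 0.466
t 38.6833 at [0.5374 0.0301 0.1933] yaw -26.07 q [-0.09  0.09  1.61  0.    1.44 -1.2 ] w 0.466 F [-0.7  0.4  0.4]
shift [-82.3 -89.5  33.5] dist 126.1 rot [  0.07   0.27 -30.17]
```

```bash
python3 -m handwheel '[[-18,-20,4,0,0,-7,40],[-36,-40,12,0,0,-14,40],[-54,-60,20,0,0,-21,40],[-72,-80,28,0,0,-28,40],[-94,-90,50,0,0.3,-30,40]]';python3 -m handwheel '[[0,0,0,0,0,0,40],[0,0,0,0,0,0,40]]';python3 -c "
from h import *
plan([.5919,-.0862,.083],4.1)
save('wrist','w37.png')"
```

```text
time_s: 39.1
tcp_pos: [0.5827, -0.0943, 0.1443]
eef_rot: [[-0.997, -0.076, 0.002], [-0.076, 0.997, 0.0], [-0.002, 0.0, -1.0]]
force: [-0.4, -0.7, 0.4]
width: 0.47
time_s: 39.27
tcp_pos: [0.582, -0.0951, 0.1418]
eef_rot: [[-0.997, -0.074, -0.002], [-0.074, 0.997, 0.001], [0.002, 0.002, -1.0]]
force: [-0.5, 0.1, 0.7]
width: 0.466
t 39.2667 at [ 0.582  -0.0951  0.1418] yaw 4.24 q [-0.29  0.24  1.55  0.    1.36 -1.94] w 0.466 F [-0.5  0.1  0.7]
shift [-10.6   8.1  58.7] dist 60.2 rot [ 0.09 -0.11  0.14]
```

View pics/w37.png

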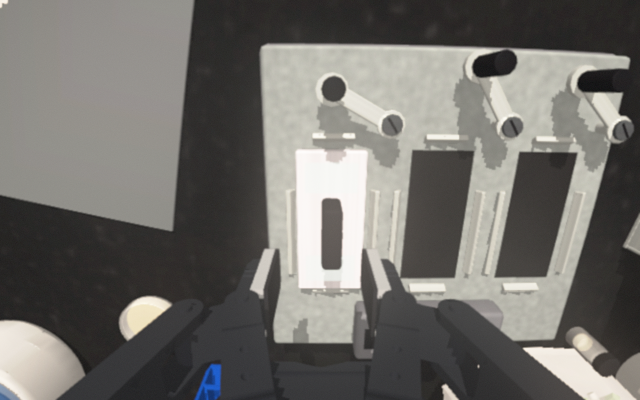

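```bash
python3 -m handwheel '[[-10.6,8.1,5,0,0,0,40],[-10.6,8.1,30,0,0,0,40],[-10.6,8.1,52,0,0,0,40],[-10.6,8.1,58,0,0,0,40],[-10.6,8.1,58,0,0,0,30]]' 60;python3 -m handwheel '[[0,0,0,0,0,0,5],[0,0,0,0,0,0,5],[0,0,0,0,0,0,5],[0,0,0,0,0,0,5],[0,0,-5,0,0,0,5]]';python3 -m handwheel '[[0,0,-20,0,0,0,5],[0,0,-55,0,0,0,5],[0,0,-90,0,0,0,5],[0,0,-110,0,0,0,5],[0,0,-110,0,0,0,5]]';python3 -c "
from h import *
plan([.5447,.1,.2],-50)
save('wrist','w38.png')"
```

```text
time_s: 39.73
tcp_pos: [0.5915, -0.0841, 0.0838]
eef_rot: [[-0.997, -0.075, -0.003], [-0.075, 0.997, 0.002], [0.003, 0.002, -1.0]]
force: [0.5, -0.2, -0.1]
width: 0.354
time_s: 40.15
tcp_pos: [0.5915, -0.084, 0.0891]
eef_rot: [[-0.997, -0.075, -0.003], [-0.075, 0.997, 0.002], [0.003, 0.002, -1.0]]
force: [-0.7, -0.4, -2.2]
width: 0.138
time_s: 40.57
tcp_pos: [0.5932, -0.0847, 0.2049]
eef_rot: [[-0.997, -0.074, 0.004], [-0.074, 0.997, -0.0], [-0.004, -0.0, -1.0]]
force: [1.2, 0.1, -0.7]
width: 0.141
t 40.5667 at [ 0.5932 -0.0847  0.2049] yaw 4.27 q [-0.27  0.21  1.44  0.    1.48 -1.92] w 0.141 F [ 1.2  0.1 -0.7]
shift [ 34.7 187.8   4.6] dist 191.0 rot [ 0.1   0.25 54.27]
```

View pics/w38.png

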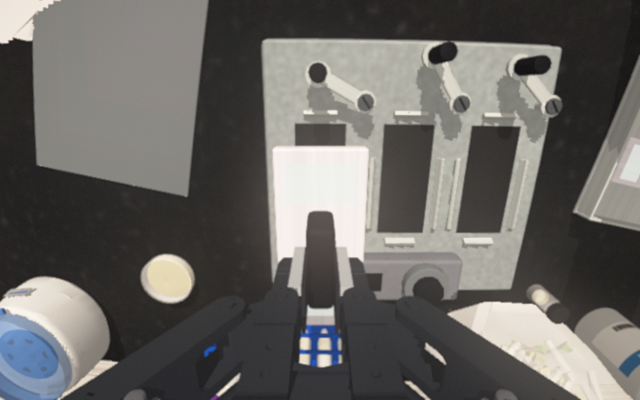

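```bash
python3 -m handwheel '[[12,28,0,0,0,7,5],[24,56,0,0,0,14,5],[36,84,0,0,0,21,5],[48,112,0,0,0,28,5],[60,140,0,0,0,35,5]]';python3 -c "
from h import *
plan([.4653,.2953,.19],-96.8)"
```

```text
time_s: 41.03
tcp_pos: [0.5211, 0.0516, 0.2011]
eef_rot: [[-0.856, 0.517, 0.0], [0.517, 0.856, 0.001], [0.0, 0.001, -1.0]]
force: [0.8, 0.5, -1.0]
width: 0.137
t 41.0333 at [0.5211 0.0516 0.2011] yaw -31.11 q [-0.05  0.06  1.62  0.    1.45 -1.08] w 0.137 F [ 0.8  0.5 -1. ]
shift [173.6 179.8  11.3] dist 250.2 rot [ 3.000e-02 -4.000e-02  6.569e+01]
```

```bash
python3 -m handwheel '[[18,19,0,0,0,7,5],[36,38,0,0,0,14,5],[54,57,0,0,0,21,5],[72,76,0,0,0,28,5],[90,95,0,0,0,35,5]]';python3 -c "
from h import *
plan([.4653,.2953,.19],-96.8)"
```

```text
time_s: 41.45
tcp_pos: [0.4922, 0.1805, 0.2003]
eef_rot: [[-0.399, 0.917, -0.001], [0.917, 0.399, 0.0], [0.001, -0.001, -1.0]]
force: [-0.0, 0.2, -1.5]
width: 0.139
t 41.45 at [0.4922 0.1805 0.2003] yaw -66.47 q [ 0.2   0.07  1.62  0.    1.45 -0.21] w 0.139 F [-0.   0.2 -1.5]
shift [116.   21.2  10.4] dist 118.4 rot [-5.000e-02 -3.000e-02  3.033e+01]
```

```bash
python3 -m handwheel '[[25,5,5,0,0,7,5],[50,10,10,0,0,14,5],[75,14,15,0,0,21,5],[100,18,40,0,0,28,5],[116,21.2,65,0,0,30.3,5]]';python3 -m handwheel '[[0,0,0,0,0,0,5],[0,0,0,0,0,0,5]]';python3 -c "
from h import *
plan([.4653,.2953,.047],-96.8)
save('wrist','w39.png')"
```

```text
time_s: 41.87
tcp_pos: [0.4645, 0.2973, 0.1347]
eef_rot: [[0.125, 0.992, -0.0], [0.992, -0.125, 0.001], [0.001, -0.0, -1.0]]
force: [0.8, 0.2, -2.2]
width: 0.138
time_s: 42.03
tcp_pos: [0.4632, 0.2975, 0.1329]
eef_rot: [[0.123, 0.992, -0.003], [0.992, -0.123, -0.0], [-0.001, -0.003, -1.0]]
force: [-0.4, -0.5, -1.0]
width: 0.137
t 42.0333 at [0.4632 0.2975 0.1329] yaw -97.06 q [0.43 0.17 1.65 0.   1.33 0.55] w 0.137 F [-0.4 -0.5 -1. ]
shift [-1.8  2.6 85.9] dist 86.0 rot [-0.19  0.05 -0.26]
```

View pics/w39.png

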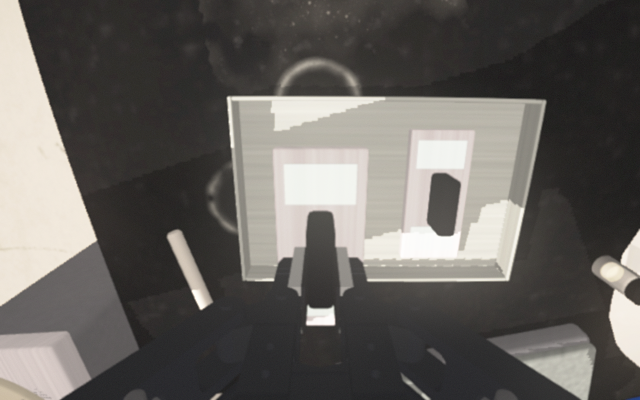

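```bash
python3 -m handwheel '[[-1.8,2.6,30,0,0,0,5],[-1.8,2.6,60,0,0,0,5],[-1.8,2.6,74,0,0,0,5],[-1.8,2.6,80,0,0,0,5],[-1.8,2.6,82,0,0,0,5]]';python3 -m handwheel '[[0,0,2,0,0,0,5],[0,0,4,0,0,0,5],[0,0,4,0,0,0,5]]'
```

```text
time_s: 42.5
tcp_pos: [0.467, 0.2942, 0.0527]
eef_rot: [[0.123, 0.992, -0.001], [0.992, -0.123, 0.0], [0.0, -0.001, -1.0]]
force: [1.1, -0.3, -1.0]
width: 0.141
time_s: 42.75
tcp_pos: [0.4676, 0.2942, 0.0496]
eef_rot: [[0.123, 0.992, 0.0], [0.992, -0.123, 0.001], [0.001, 0.0, -1.0]]
force: [-0.4, 0.1, -0.9]
width: 0.138
```

```bash
python3 -m handwheel '[[0,0,2,0,0,0,5],[0,0,3,0,0,0,5],[0,0,3,0,0,0,5]]';python3 -m handwheel '[[0,0,1,0,0,0,5],[0,0,1,0,0,0,5]]'
```

```text
time_s: 43.0
tcp_pos: [0.4681, 0.2944, 0.0482]
eef_rot: [[0.123, 0.992, 0.002], [0.992, -0.123, 0.001], [0.002, 0.002, -1.0]]
force: [-5.0, -3.8, 17.3]
width: 0.139
time_s: 43.17
tcp_pos: [0.4685, 0.2946, 0.0482]
eef_rot: [[0.123, 0.992, 0.003], [0.992, -0.123, 0.002], [0.002, 0.003, -1.0]]
force: [-3.2, -2.1, 10.0]
width: 0.145
```

```bash
python3 -m handwheel '[[0,0,-1,0,0,0,30],[0,0,-1,0,0,0,30],[0,0,-1,0,0,0,30],[0,0,-20,0,0,0,30],[0,0,-50,0,0,0,30]]';python3 -m handwheel '[[0,0,-40,0,0,0,30],[0,0,-80,0,0,0,30],[20,0,-100,0,0,0,30],[60,0,-120,0,0,0,30],[80,0,-130,0,0,0,30]]';python3 -c "
from h import *
plan([.5922,-.0865,.13],4.1)
save('wrist','w40.png');save('top','t3.png')
im=cv2.imread('pics/t3.png');cv2.imwrite('pics/t3z.png',cv2.resize(im[140:270,160:390],None,fx=3.4,fy=3.4,interpolation=cv2.INTER_CUBIC))
"
```

```text
time_s: 43.58
tcp_pos: [0.4669, 0.2938, 0.0961]
eef_rot: [[0.123, 0.992, -0.001], [0.992, -0.123, -0.0], [-0.0, -0.001, -1.0]]
force: [-0.0, 1.7, -0.7]
width: 0.348
time_s: 44.0
tcp_pos: [0.4774, 0.3754, 0.2289]
eef_rot: [[0.123, 0.992, 0.001], [0.992, -0.123, 0.002], [0.002, 0.001, -1.0]]
force: [1.2, 0.1, -0.3]
width: 0.347
t 44.0 at [0.4774 0.3754 0.2289] yaw -97.08 q [0.54 0.22 1.39 0.   1.53 0.66] w 0.347 F [ 1.2  0.1 -0.3]
shift [-444.4  170.7   98.1] dist 486.1 rot [ 1.5000e-01 -3.0000e-02 -1.0118e+02]
```

View pics/w40.png

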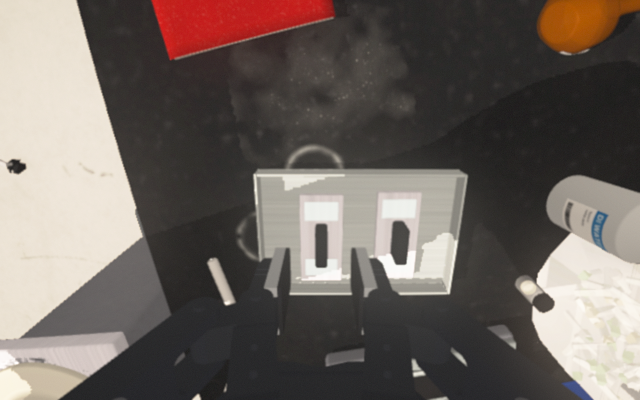

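View pics/t3z.png

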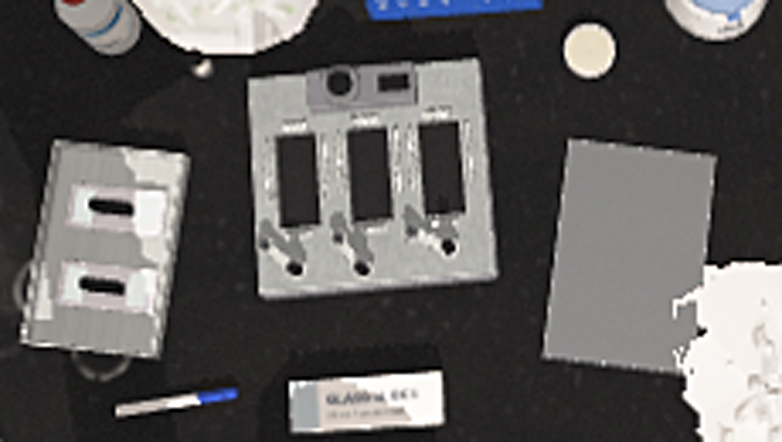

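```bash
python3 -c "
from car import *
carriers('wrist',.013)
print(robot.hand_in())"
```

```text
carrier_a 0.85 px [396. 232.] centre mm 556.1 287.6 size 111.8 51.7 long-axis deg 82.9
carrier_a 0.63 px [320. 236.] centre mm 469.2 295.7 size 111.8 49.7 long-axis deg 83.1
the job is handed in; nothing more can be done
None
```

I clipped the two carriers on the mat into the outer shaker bays, pressed the start button, unclipped them and laid both side by side in the tray. I handed the job in at about 44 s of the 210 s allowed; no verdict was reported.

- **Carriers:** The last wrist picture puts them at about (0.556, 0.288) and (0.469, 0.296) m. That is roughly 45 mm either side of the tray centre, and both look flat.
- **Clips:** All three were swung clear, at roughly 1.1 rad or more by my reading of the pictures. The unused middle clip was already clear, so I left it alone.
- **Button:** I pressed it twice. I repeated the press because the first did not record the full travel. The second gave about 6 mm of travel to a hard stop and then a release. There is no direct reading of the button joint or of the clip contact forces, so I checked those only through the wrist force and the pictures.
- **Bystanders:** The marker and petri dish showed no movement in the last top picture, and I was never near the vial or tape roll. The blue look-alike was not touched.
- **Odd readings:**
  - The fingertips reach further ahead of the TCP than the stated 14 mm when nearly shut, so I found heights by touch.
  - The first estimate of the button position was about 10 mm off, and I corrected it from a closer view.
  - Opening the left tray-side clip gave a brief 36 N or so at the wrist, well under the limit.

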